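# Clamp bridge blanks in the slotting jig

### The arm

A 6-joint arm with a two-finger parallel gripper is mounted at the origin on the work surface. World frame = base frame: x ahead of the robot, y to its left, z up, the work surface at z = 0. Lengths are in m, angles in rad, forces in N, time in s.
With the tool pointing down it reaches from about 0.325 to 0.875 m from the base axis. Payload 4.4 kg.
Tool frame: the origin (TCP) lies midway between the tips of the shut fingers; the grasp point (between the pads) lies 19 mm behind it; z points along the fingers, y is the line along which they close (so a half turn about z gives the same grasp; the last joint's range is limited). The gripper opens to 85 mm and grips with 20 to 120 N. Pads are 22 mm wide; open, the fingers measure 114 mm over their backs; the gripper's body (76 mm by 85 mm) begins 54 mm behind the grasp point. The pads swing forward as they close: fully open they stand 13 mm farther back than shut.
Start: joints at [1.131, 0.207, 1.542, -0, 1.393, -0.15], TCP at [0.164, 0.551, 0.195] pointing down, gripper open.
Joint ranges: [-2.73, 2.73], [-0.86, 2.22], [0.23, 2.46], [-1.11, 4.25], [0.08, 2.63], [-2.82, 2.82]. Speed limits (rad/s): [2.79, 2.79, 3.14, 3.14, 3.14, 3.14].

### API

Orientations are given as a unit quaternion [w, x, y, z].
In Python, from rig import bot, cams gives the robot as it stands.
- The arm moves only by the shell command python3 -m jog 'ROWS' [FORCE]. ROWS is JSON, a list of rows, each a list of 3 entries, a list of its own where there are three numbers: the opening in per cent of the stroke, from 0 (shut) to 100 (fully open), then the shift along the tool's x, y, z in cm, then the turn, a rotation vector about the tool's x, y, z in degrees. A call has 1 to 20 rows; each row shifts and turns the commanded pose from where the row before left it, along the tool's axes as they then stand; what a row does not reach is not made up. A row lasts 1/10 s, in which the tool goes at most 50 mm and 8.59 degrees, less where a joint would pass 70% of its speed; a pose out of reach is approached as far as the arm can. A call with a gripper value outside its range is refused whole. The fingers move at their own pace and stop on an object; FORCE is the grip in N (left out, the last holds). Time passes only in rows, so rows that do not move let the fingers close. It gives the time, the measured TCP pose, the force, the opening and the grip force at its end, in the units of the state.
- bot.sense(): the state, without advancing time (a new reading comes with each control period).
- cams.capture(name): name is "side" or "top" or "wrist"; returns a dict with "color" (400x640x3 uint8, red, green, blue), "depth" (400x640 float32, m along the optical axis (not along the pixel's ray), 0 where there is no reading), "fx", "fy", "cx", "cy" (pixels), "R" (3x3) and "t" (3): a world point X has camera coordinates R X + t. Camera axes: x right, y down, z forward; pixel columns grow to the right and rows downward; lengths in m; the calibration is good to about 2 mm. A picture is of the moment at which its call begins.
- bot.job_done(): hands the job in; it is judged then, once.
The state is a dict: "time_s": time; "joint_pos": joint angles; "joint_vel": joint speeds; "joint_torque": joint torques, N m; "tool_pos": TCP position; "tool_rot": TCP orientation; "ft_force": force on the tool from outside, world axes, zero at the start; "moment": the same for the moment, N m; "opening": finger opening in m; "grip_force": force on a finger pad.
Only numpy, scipy, OpenCV 4.12 (cv2) and the standard library are available. Lean on these libraries where they do the work, as an engineer would, in place of code of your own. Each camera call takes 0.05 s, during which the arm holds its last target. There are 200 camera calls.

### The job

Get the slotting jig ready for the router: lay every rosewood bridge blank flat in a bay of its own on the jig's bed, swing the toggle clamp over so that its bar holds them all down, and then wind the jaw up tight against their ends with the orange-knobbed clamping lever - its posts leave it only a short swing, so lift it out of its teeth, swing it back, let it drop in and pull again. When the jaw is tight swing the toggle clamp back open, out of the router's way, leaving the blanks gripped by the jaw alone with the lever dropped in its teeth, and do not disturb the other things on the bench.

Things in the scene. Friction and masses are not known exactly. Their poses are not given: they have to be found in the camera images.
- blank1: rosewood bridge blank, a bar 150 x 32 x 14 mm, 60 g, with thin pencil lines crossing on its top face; origin at the centre of its underside, x along its length, z up. Either end may face either way. Two or three of the four are present; the others read None
- blank2: rosewood bridge blank, a bar 150 x 32 x 14 mm, 60 g, with thin pencil lines crossing on its top face; origin at the centre of its underside, x along its length, z up. Either end may face either way. Two or three of the four are present; the others read None
- blank3: rosewood bridge blank, a bar 150 x 32 x 14 mm, 60 g, with thin pencil lines crossing on its top face; origin at the centre of its underside, x along its length, z up. Either end may face either way. Two or three of the four are present; the others read None
- blank4: rosewood bridge blank, a bar 150 x 32 x 14 mm, 60 g, with thin pencil lines crossing on its top face; origin at the centre of its underside, x along its length, z up. Either end may face either way. Two or three of the four are present; the others read None
- jig: slotting jig, fixed on the bench. Origin: centre of its underside, at bench height; z up. Plywood bed, top at z = 20 mm, x -115 to 115, y -100 to 95. Aluminium fence, face at y = 75, top at z = 42, closes the +y end of the bays (short posts to z = 68 at its ends, x = +-105); the jaw closes their -y end. Clamp screw and lever on a tongue at the -y side, toggle clamp on a tongue at the +y side
- jaw: sliding jaw with a black rubber face, 200 mm long in x, top 47 mm above the bench; origin on its face at mid length, 21 mm above the bench; moves only along the jig's y: face at y = -85 mm when the screw reads 0, and 2.5 mm further to +y per rad of the screw, so a blank pushed against the fence (its near end then at y = -75) is met when the screw reads 4.0
- screw (a joint): turn of the clamp screw (rad), positive clockwise from above, closing the jaw; about 0 at the start, stop at 5.0. Only the lever turns it; it stays where left. Free running takes 0.3 N m and more the faster it is turned; from 4.0 on it stiffens as the blanks are gripped and stalls at about 4.4 under 8 N on the knob. Pull to about 4.3; let go it springs back a little (to about 4.15) and holds
- lever (a joint): swing of the clamping lever about the screw axis (rad): 0 pointing along the jig's -y (about there at the start), positive clockwise from above (towards the jig's -x, tightening); two posts stop it at -0.62 and 0.62. When down it drives the screw both ways (0.11 rad of play); lifted, it swings freely
- lift (a joint): how far the lever is lifted along the screw axis (m): 0 down in the teeth, stop at 0.014, teeth clear above 0.008. A spring returns it (4 N at the bottom, 6 N at the top, weight included). 12 rounded teeth, 30 degrees apart, let it drop in by itself; if it rests on a tooth it drops in as it is swung
- lever_knob (a point): middle of the orange knob at the lever's end: upright cylinder 25 mm across and 36 mm tall (clear from 18 mm below this point to 20 mm above); 82 mm from the screw axis, 101 mm above the bench when down
- screw_axis (a point): point on the upright axis of the clamp screw, 60 mm above the bench (jig x = 0, y = -130 mm). A steel post 10 mm thick and 108 mm tall stands on each side of the lever at jig x = +-36, y = -164 mm
- toggle (a joint): toggle clamp handle (rad): 0 clamped (handle upright on its stop, over centre), 1.25 fully open (handle leaning out along the jig's +y, arm standing up); about 1.2 at the start. Stays put at either end. Going in, the pads meet the blanks at about 0.24, the push at the ball rises to some 3 to 5 N; dead centre is 0.05, below it snaps to 0 and locks. Opening takes about 5 N at first
- toggle_ball (a point): centre of the red ball, 28 mm across, at the end of the toggle handle; 128 mm from the pivot. Upright (clamped) it is 145 mm above the bench, fully open 57 mm
- toggle_pivot (a point): pivot of the toggle handle: its axis runs along the jig's x through jig y = 146 mm, 17 mm above the bench. The handle swings in the jig's y-z plane
- hold_bar: hold-down arm of the toggle clamp, 95 mm long, with a 160 mm cross bar and three sprung rubber pads, one per bay, that press about 2 N each on the blanks at jig y = 30 mm; linked to the handle. Open, it stands up behind the fence to 180 mm above the bench, with the pads reaching in to jig y = 78 mm at 165 mm. Origin on its hinge at jig y = 125 mm, 70 mm above the bench
- glue_bottle: yellow glue bottle with a red cap, 60 mm across, 170 mm tall; a bystander, leave it alone; origin at its underside
- wax_tin: low green wax tin, 72 mm across, 55 mm tall; a bystander, leave it alone; origin at its underside
- mug: blue ceramic mug, 80 mm across, 90 mm tall; a bystander, leave it alone; origin at its underside
- sanding_block: cork sanding block, 70 x 110 x 30 mm; a bystander, leave it alone; origin at its underside
- screwdriver: yellow-handled screwdriver, 200 mm long; a bystander, leave it alone; origin at its underside
- bay1 (a point): middle of the middle bay, on the bed (jig x = 0, y = -5 mm, z = 20), midway between the fence and the fully open jaw (80 mm from each); axes as the jig. Three bays run along the jig's y, 40 mm wide, centred at x = -66, 0 and 66 mm, one blank each; the wooden strips between them are 26 mm wide and stand 4 mm above the bed
There are look-alikes about, which are no part of the job. What is shaped like the blank2 but blue or red is not meant.

How it is judged:
On the way, in this order (a step that is already met when the one before it is completed fails the run):
1. every blank lies flat in a bay of the bed, with the toggle clamp open (z of blank1 in the frame of jig between 0.018 and 0.0225 m and x of blank1 in the frame of jig between -0.09 and 0.09 m and y of blank1 in the frame of jig between -0.014 and 0.006 m and angle between the x axis of each of blank1, blank2, blank3, blank4 and the y axis of jig, either way round below 0.1 rad and angle between each of blank1, blank2, blank3, blank4's own z axis and vertical below 0.06 rad and z of blank2 in the frame of jig between 0.018 and 0.0225 m and x of blank2 in the frame of jig between -0.09 and 0.09 m and y of blank2 in the frame of jig between -0.014 and 0.006 m and z of blank3 in the frame of jig between 0.018 and 0.0225 m and x of blank3 in the frame of jig between -0.09 and 0.09 m and y of blank3 in the frame of jig between -0.014 and 0.006 m and z of blank4 in the frame of jig between 0.018 and 0.0225 m and x of blank4 in the frame of jig between -0.09 and 0.09 m and y of blank4 in the frame of jig between -0.014 and 0.006 m and value of joint toggle above 0.5 rad), for 0.2 s.
2. the toggle clamp is over centre and its pads hold every blank down, before the jaw grips them (z of blank1 in the frame of jig between 0.018 and 0.0225 m and x of blank1 in the frame of jig between -0.09 and 0.09 m and y of blank1 in the frame of jig between -0.014 and 0.006 m and angle between the x axis of each of blank1, blank2, blank3, blank4 and the y axis of jig, either way round below 0.1 rad and angle between each of blank1, blank2, blank3, blank4's own z axis and vertical below 0.06 rad and contact force between hold_bar and blank1 above 1 N and z of blank2 in the frame of jig between 0.018 and 0.0225 m and x of blank2 in the frame of jig between -0.09 and 0.09 m and y of blank2 in the frame of jig between -0.014 and 0.006 m and contact force between hold_bar and blank2 above 1 N and z of blank3 in the frame of jig between 0.018 and 0.0225 m and x of blank3 in the frame of jig between -0.09 and 0.09 m and y of blank3 in the frame of jig between -0.014 and 0.006 m and contact force between hold_bar and blank3 above 1 N and z of blank4 in the frame of jig between 0.018 and 0.0225 m and x of blank4 in the frame of jig between -0.09 and 0.09 m and y of blank4 in the frame of jig between -0.014 and 0.006 m and contact force between hold_bar and blank4 above 1 N and value of joint toggle below 0.07 rad and value of joint screw below 3.95 rad), for 0.2 s.
3. the jaw is wound tight against every blank while they are held down (z of blank1 in the frame of jig between 0.018 and 0.0225 m and x of blank1 in the frame of jig between -0.09 and 0.09 m and y of blank1 in the frame of jig between -0.014 and 0.006 m and angle between the x axis of each of blank1, blank2, blank3, blank4 and the y axis of jig, either way round below 0.1 rad and angle between each of blank1, blank2, blank3, blank4's own z axis and vertical below 0.06 rad and contact force between jaw and blank1 above 6 N and z of blank2 in the frame of jig between 0.018 and 0.0225 m and x of blank2 in the frame of jig between -0.09 and 0.09 m and y of blank2 in the frame of jig between -0.014 and 0.006 m and contact force between jaw and blank2 above 6 N and z of blank3 in the frame of jig between 0.018 and 0.0225 m and x of blank3 in the frame of jig between -0.09 and 0.09 m and y of blank3 in the frame of jig between -0.014 and 0.006 m and contact force between jaw and blank3 above 6 N and z of blank4 in the frame of jig between 0.018 and 0.0225 m and x of blank4 in the frame of jig between -0.09 and 0.09 m and y of blank4 in the frame of jig between -0.014 and 0.006 m and contact force between jaw and blank4 above 6 N and value of joint toggle below 0.07 rad and value of joint screw above 4.05 rad), for 0.2 s.
At the end, for the whole second after the job is handed in: every blank lies flat on the bed in a bay (within 2.5 mm of it, square within 0.1 rad), gripped by the jaw with over 6 N each (screw beyond 4.05 rad); toggle handle open beyond 0.9 rad; clamping lever down in its teeth (lifted under 3 mm) (z of blank1 in the frame of jig between 0.018 and 0.0225 m and x of blank1 in the frame of jig between -0.09 and 0.09 m and y of blank1 in the frame of jig between -0.014 and 0.006 m and angle between the x axis of each of blank1, blank2, blank3, blank4 and the y axis of jig, either way round below 0.1 rad and angle between each of blank1, blank2, blank3, blank4's own z axis and vertical below 0.06 rad and contact force between jaw and blank1 above 6 N and z of blank2 in the frame of jig between 0.018 and 0.0225 m and x of blank2 in the frame of jig between -0.09 and 0.09 m and y of blank2 in the frame of jig between -0.014 and 0.006 m and contact force between jaw and blank2 above 6 N and z of blank3 in the frame of jig between 0.018 and 0.0225 m and x of blank3 in the frame of jig between -0.09 and 0.09 m and y of blank3 in the frame of jig between -0.014 and 0.006 m and contact force between jaw and blank3 above 6 N and z of blank4 in the frame of jig between 0.018 and 0.0225 m and x of blank4 in the frame of jig between -0.09 and 0.09 m and y of blank4 in the frame of jig between -0.014 and 0.006 m and contact force between jaw and blank4 above 6 N and value of joint toggle above 0.9 rad and value of joint screw above 4.05 rad and value of joint lift below 0.003 m); the robot touches nothing.
It fails at once if a bystander (glue bottle, wax tin, mug, sanding block or screwdriver) is knocked more than 5 cm from its place (distance of any of glue_bottle, wax_tin, mug, sanding_block, screwdriver from where it was at the start of the episode above 0.05 m).
Of blank1, blank2, blank3, blank4 only 2 to 3 are there at a start; the rules pass over those that are not, and their reading is None.
At some moment in a run one of blank1, blank2, blank3, blank4 may be knocked a few centimetres aside while the robot is not near it.
Once in a run the grip may slacken for a moment while it holds something.
It also fails if it takes over 210 s, if anything falls off the work surface, if the arm or the gripper's body presses on something with over 40 N, if the wrist force passes 120 N, or if a joint passes its speed limit or range.

## Working session

There is one attempt and no reset: what is moved stays moved. The work goes in short steps, Python scripts to look and compute and a shell command to move; the robot and the scene stay as the last step left them, time stands still between calls to the robot, and variables do not carry over. Pictures are saved under pics/ and viewed, at most 16 in all, crops included, and the job is handed in when it is done.

```bash
ls; mkdir -p pics
python3 - <<'E'
from rig import bot,cams
import cv2,pickle
s=bot.sense(); print(s['time_s'],s['tool_pos'],s['tool_rot'],s['opening'],s['ft_force'])
for n in ['top','side']:
    c=cams.capture(n); pickle.dump(c,open(f'{n}0.pkl','wb')); cv2.imwrite(f'pics/{n}0.png',c['color'][:,:,::-1]); print(n,c['fx'],c['R'].round(3).tolist(),c['t'])
E
```

```text
pics
0.0 [0.1634183  0.55041977 0.1943202 ] [-3.21565889e-04  1.43897957e-01  9.89591871e-01 -1.09737183e-03] 0.08569306645815282 [0.25533805 0.32618773 0.31130395]
top 476.06856912935865 [[-0.005, -1.0, -0.006], [-0.996, 0.006, -0.089], [0.089, 0.006, -0.996]] [0.00959401 0.48491595 1.51744433]
side 471.69051086395757 [[0.98, -0.196, -0.019], [-0.113, -0.48, -0.87], [0.161, 0.855, -0.493]] [-0.50167784  0.18246159  1.259929  ]
```

View pics/top0.png

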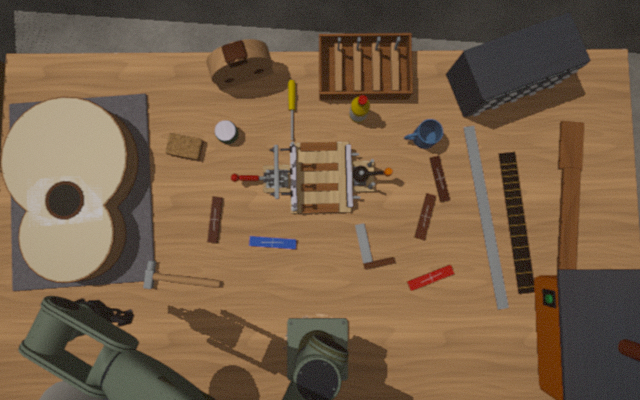

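View pics/side0.png

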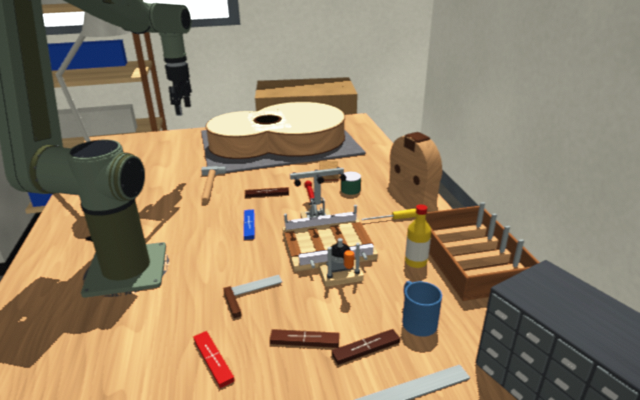

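The top view shows three dark blanks at about (215,220), (426,216) and (440,178). The jig is around (321,178), with its red ball at (238,178) and orange knob at (388,172). The blue bar at (273,242), the red bar at (431,277) and the saw at (375,255) are look-alikes or unrelated tools.

```bash
cat > h.py <<'E'
import numpy as np,cv2,pickle
def cloud(c):
    d=c['depth'];v,u=np.indices(d.shape)
    P=np.stack([(u-c['cx'])/c['fx']*d,(v-c['cy'])/c['fy']*d,d],-1)
    return (P-c['t'])@c['R']
def comps(m,P,amin=30):
    n,l,st,ce=cv2.connectedComponentsWithStats(m.astype(np.uint8))
    for i in range(1,n):
        if st[i,4]>=amin:
            yield ce[i],P[l==i]
def rect(X):
    (c,s,a)=cv2.minAreaRect((X[:,:2]*1000).astype(np.float32))
    if s[0]<s[1]: s=s[::-1];a+=90
    return np.round(c,1),np.round(s,1),round((a+90)%180-90,1)
E
python3 - <<'E'
from h import *
c=pickle.load(open('top0.pkl','rb'));P=cloud(c);hsv=cv2.cvtColor(c['color'],cv2.COLOR_RGB2HSV)
for u,v in [(215,220),(426,216),(440,178),(321,178),(300,200)]: print((u,v),hsv[v,u],P[v,u].round(3),c['depth'][v,u])
H,S,V=[hsv[...,i].astype(int) for i in range(3)]
z=P[...,2]
print('blanks')
for ce,X in comps((V<110)&(z>.005)&(z<.022)&(P[...,0]>.25)&(P[...,0]<.8),P): print(ce.round(),rect(X),np.median(X[:,2]).round(4),len(X))
print('ball/knob')
for ce,X in comps((S>190)&((H<22)|(H>170))&(z>.05)&(z<.2)&(P[...,0]>.35)&(P[...,0]<.75),P,8): print(ce.round(),X.mean(0).round(4),X[:,2].max(),len(X))
print('jig tops')
sub=(abs(P[...,1])<.17)&(P[...,0]>.42)&(P[...,0]<.72)
for lo,hi in [(.036,.052),(.055,.072),(.016,.028)]:
  for ce,X in comps(sub&(z>lo)&(z<hi),P,15): print(lo,ce.round(),rect(X),np.median(X[:,2]).round(4),len(X))
E
```

```text
(215, 220) [ 9 83 98] [0.408 0.328 0.013] 1.5430214
(426, 216) [  9  89 112] [ 0.417 -0.355  0.01 ] 1.5423559
(440, 178) [ 13  73 108] [ 0.54  -0.403  0.017] 1.5469257
(321, 178) [ 17  99 160] [ 0.541 -0.016  0.026] 1.5400658
(300, 200) [ 16 107  98] [0.47  0.052 0.021] 1.5385842
blanks
[462. 110.] (array([ 767.5, -481.2]), array([63.6, 14.8]), 34.0) 0.0142 41
[ 18. 111.] (array([778.1, 993.7]), array([113.9,  63.8]), -42.1) 0.0107 264
[136. 192.] (array([526. , 619.8]), array([565.9, 167.7]), 5.4) 0.011 4103
[563. 149.] (array([ 599.5, -805. ]), array([255.8,  31.6]), -7.0) 0.0158 223
[431. 130.] (array([ 699.3, -377.9]), array([65.2, 19.6]), 48.3) 0.0091 49
[234. 140.] (array([675.7, 268.7]), array([58.4, 17.2]), -40.5) 0.0144 31
[571. 153.] (array([ 619.1, -830.7]), array([95.8, 36.6]), 5.0) 0.0175 139
[515. 211.] (array([ 436.7, -644.1]), array([377.4,  55.5]), 5.7) 0.0076 1101
[300. 184.] (array([521.6,  38.9]), array([180.3,  52.4]), 0.2) 0.0184 303
[440. 179.] (array([ 539.1, -402.9]), array([149. ,  33.5]), 10.8) 0.0123 426
[286. 181.] (array([536.6,  99.5]), array([48.2, 39.
[... 851 characters left out ...]
402 0.2419 0.0619] 0.07505990490654178 79
jig tops
0.036 [294. 178.] (array([542. ,  72.5]), array([210.2,  16. ]), 1.5) 0.0413 258
0.036 [349. 175.] (array([ 546.4, -104.5]), array([197.2,  19.3]), 1.1) 0.0451 355
0.036 [265. 177.] (array([542.3, 162.8]), array([29.8, 10.6]), 5.6) 0.0416 26
0.036 [360. 183.] (array([ 522.8, -140.3]), array([32.9,  4.1]), -88.1) 0.049 15
0.055 [270. 180.] (array([530.2, 145.7]), array([18.9, 10.4]), -78.7) 0.0649 15
0.016 [321. 177.] (array([545.8, -20.6]), array([230.1, 184. ]), -0.2) 0.0206 2915
0.016 [360. 164.] (array([ 580.2, -143. ]), array([53.4, 33.8]), -89.5) 0.0198 80
0.016 [360. 186.] (array([ 521.1, -142.4]), array([52.4, 46. ]), 88.7) 0.0202 119
```

Run:
```python
import cv2
a=cv2.imread('pics/top0.png')[70:290,190:470]
cv2.imwrite('pics/crop0.png',cv2.resize(a,(760,597),interpolation=cv2.INTER_CUBIC))
```

```text
(no output)
```

View pics/crop0.png

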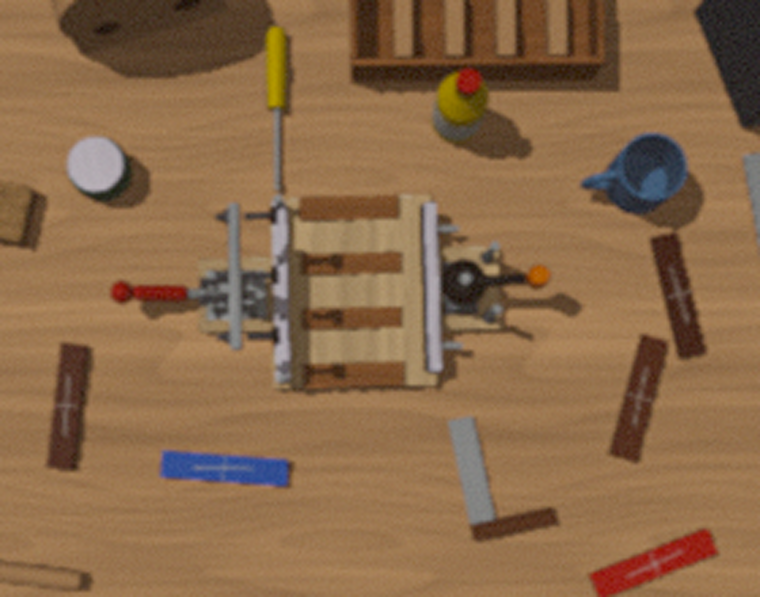

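The crop confirms the jig axes: its +y is roughly world +y, with about 1.3° of yaw and the origin near (0.544, -0.010). I'll start with the left blank (A), then do B and C.

```bash
cat >> h.py <<'E'
from scipy.spatial.transform import Rotation as Ro
JO=np.array([.544,-.010,0]);JY=1.3
def J(x,y,z=0): # jig mm -> world m
    return JO+Ro.from_euler('z',JY,degrees=True).apply(np.array([x,y,z])/1000)
def invJ(p): return (Ro.from_euler('z',-JY,degrees=True).apply(np.asarray(p)-JO)*1000).round(1)
def go(p,yaw):
    """turn about tool z (deg) to bring tool y to yaw (deg), then shift (cm) in the turned frame"""
    from rig import bot
    s=bot.sense();q=s['tool_rot'];R=Ro.from_quat([q[1],q[2],q[3],q[0]]).as_matrix()
    y=np.degrees(np.arctan2(R[1,1],R[0,1]));tz=-((yaw-y+180)%360-180)
    R2=R@Ro.from_euler('z',tz,degrees=True).as_matrix()
    print('at',np.round(s['tool_pos'],4),'yaw',y.round(2),'tilt',np.degrees(np.arccos(-R[2,2])).round(2),'turn z',tz.round(2),'shift cm',(R2.T@(np.asarray(p)-s['tool_pos'])*100).round(2),'t',s['time_s'],'op',round(s['opening'],4))
E
python3 -c "
from h import *
go([.4096,.3285,.15],84.6)"
```

```text
at [0.1635 0.5505 0.1944] yaw 73.45 tilt 0.12 turn z -11.15 shift cm [-26.6  -19.77   4.46] t 0.1 op 0.0853
```

```bash
python3 -m jog '[[100,[0,0,0],[0,0,-5.6]],[100,[0,0,0],[0,0,-5.55]],[100,[-3.33,-2.47,0.56],[0,0,0]],[100,[-3.33,-2.47,0.56],[0,0,0]],[100,[-3.33,-2.47,0.56],[0,0,0]],[100,[-3.33,-2.47,0.56],[0,0,0]],[100,[-3.33,-2.47,0.56],[0,0,0]],[100,[-3.33,-2.47,0.56],[0,0,0]],[100,[-3.33,-2.47,0.56],[0,0,0]],[100,[-3.33,-2.47,0.56],[0,0,0]],[100,[0,0,0],[0,0,0]],[100,[0,0,0],[0,0,0]]]' 60
cat >> h.py <<'E'
def look(name,save=None):
    from rig import cams
    c=cams.capture(name)
    if save: cv2.imwrite(f'pics/{save}.png',c['color'][:,:,::-1])
    return c,cloud(c),cv2.cvtColor(c['color'],cv2.COLOR_RGB2HSV).astype(int)
def blanks(name='wrist',zlo=.006,zhi=.022,save=None):
    c,P,h=look(name,save)
    m=(h[...,2]<125)&((h[...,0]<25)|(h[...,0]>165))&(P[...,2]>zlo)&(P[...,2]<zhi)&(c['depth']>0)
    m=cv2.morphologyEx(m.astype(np.uint8),cv2.MORPH_OPEN,np.ones((3,3)))
    for ce,X in comps(m,P,300 if name=='wrist' else 100):
        r=rect(X)
        if 120<r[1][0]<170 and 25<r[1][1]<50: print(name,ce.round(),*r,'z',np.median(X[:,2]).round(4))
    return c,P,h
E
python3 -c "
from h import *
c,P,h=blanks(save='w1'); print(c['R'].round(2).tolist(), (-c['R'].T@c['t']).round(3))
go([.4096,.3285,.15],84.6)"
```

```text
time_s: 1.3
tool_pos: [0.4105, 0.3285, 0.15]
tool_rot: [-0.001, 0.048, 0.999, -0.0]
ft_force: [-0.0, -0.1, -0.2]
opening: 0.0855
grip_force: 0.0
[[0.1, 1.0, -0.0], [0.94, -0.09, 0.33], [0.33, -0.03, -0.95]] [0.326 0.337 0.328]
at [0.4099 0.3293 0.1502] yaw 84.56 tilt 0.08 turn z -0.04 shift cm [ 0.02 -0.08  0.02] t 1.35 op 0.0857
```

View pics/w1.png

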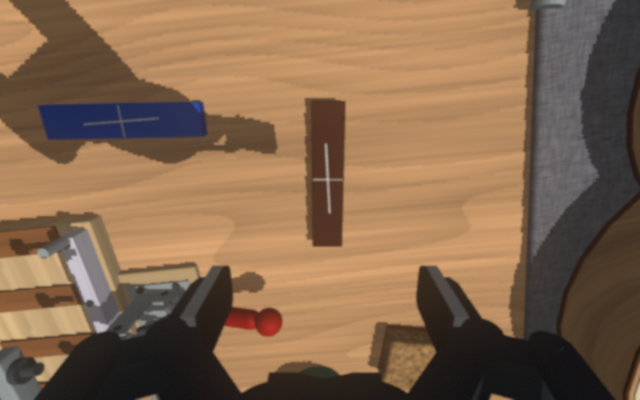

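The wrist view shows blank A upright at (326,172), with its pencil cross at (328,180). My mask missed it, so I'll loosen it.

Run:
```python
import re
s=open('h.py').read()
s=s.replace("m=(h[...,2]<125)&((h[...,0]<25)|(h[...,0]>165))&(P[...,2]>zlo)&(P[...,2]<zhi)","m=(h[...,2]<vmax)&((h[...,0]<25)|(h[...,0]>165))&(P[...,2]>zlo)&(P[...,2]<zhi)").replace("zhi=.022,save","zhi=.022,save=None,vmax=125,verb=False):#")
s=s.replace("        if 120<r","        if verb: print(ce.round(),*r,len(X))\n        if 120<r")
open('h.py','w').write(s)
from h import *
c,P,h=blanks(verb=True)
for u,v in [(335,120),(335,220),(328,172),(316,150),(400,150)]: print(h[v,u],P[v,u].round(4))
```

```text
[563. 211.] [449.7 590.1] [366.2 112.2] 5.4 10980
[327. 139.] [375.  335.1] [73.7 31.1] -6.3 2398
[326. 214.] [449.9 327.5] [73.  31.3] -5.3 1845
[ 49. 226.] [438.3  30.5] [105.1  13.3] -89.0 552
[140. 293.] [528.  119.7] [79.9 31.3] 86.8 926
[401. 340.] [627.2 392.8] [79.2 38.2] -51.8 504
[  9 138  87] [0.3553 0.3444 0.0143]
[ 10 143  84] [0.457  0.3358 0.0131]
[ 10  76 110] [0.4047 0.3332 0.014 ]
[  9 145  81] [0.3817 0.3237 0.0144]
[ 15 120 187] [3.924e-01 4.076e-01 3.000e-04]
```

```bash
sed -i "s/    for ce,X in comps(m,P,300/    m=cv2.morphologyEx(m,cv2.MORPH_CLOSE,np.ones((7,7)))\n    for ce,X in comps(m,P,300/" h.py
python3 -m jog '[[70,[0.15,-0.1,4],[0,0,0.1]],[60,[0,0,4],[0,0,0]],[60,[0,0,4],[0,0,0]],[60,[0,0,1.8],[0,0,0]],[60,[0,0,0.5],[0,0,0]],[0,[0,0,0],[0,0,0]],[0,[0,0,0],[0,0,0]],[0,[0,0,0],[0,0,0]],[0,[0,0,0],[0,0,0]],[0,[0,0,0],[0,0,0]]]' 60
python3 -c "
from h import *
go([.4115,.3303,.007],84.4)"
```

```text
time_s: 2.4
tool_pos: [0.4095, 0.3289, 0.0086]
tool_rot: [0.001, 0.048, 0.999, 0.0]
ft_force: [-0.6, -0.6, -0.7]
opening: 0.0
grip_force: 0.0
at [0.4095 0.3289 0.0086] yaw 84.5 tilt 0.11 turn z 0.1 shift cm [-0.18  0.16  0.16] t 2.4 op 0.0
```

```bash
python3 -m jog '[[0,[0,0,-4],[0,0,0]],[70,[0,0,-5],[0,0,0]],[70,[0,0,-5],[0,0,0]],[70,[0,0,0],[0,0,0]]]' 60
python3 -c "
from h import *
blanks(save='w2'); blanks('top')
go([.4115,.3303,.007],84.4)"
```

```text
time_s: 2.8
tool_pos: [0.4148, 0.3319, 0.1568]
tool_rot: [0.008, 0.048, 0.999, 0.005]
ft_force: [1.2, 0.9, 0.7]
opening: 0.0432
grip_force: 0.0
wrist [322. 163.] [406.8 331.6] [159.4  31.1] -5.9 z 0.0137
at [0.4103 0.3293 0.15  ] yaw 84.49 tilt 0.29 turn z 0.09 shift cm [-0.05  0.07 14.3 ] t 2.9 op 0.0579
```

View pics/w2.png

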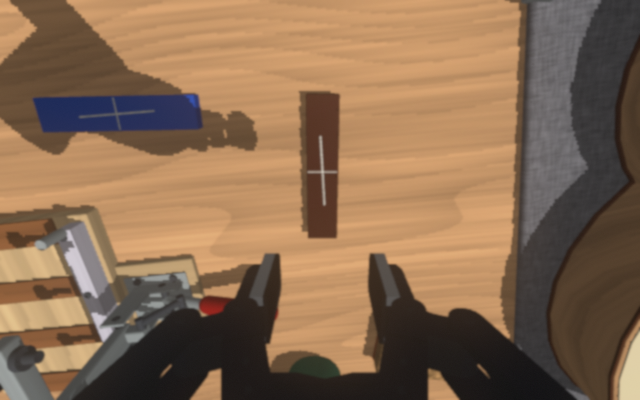

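Blank A hasn't moved: it's at (322,163), cross at (322,172). The fingers shut without holding it, so I'll check where the fingertips really are against the reported TCP.

Run:
```python
from h import *
c,P,h=look('wrist')
for u,v in [(272,258),(275,265),(376,258),(374,265),(320,165)]: print((u,v),P[v,u].round(4),c['depth'][v,u])
from rig import bot
s=bot.sense();X=np.array(s['tool_pos']);k=c['R']@X+c['t'];print('tcp',X.round(4),'px',k[0]/k[2]*c['fx']+c['cx'],k[1]/k[2]*c['fy']+c['cy'],k[2])
blanks('top',verb=True)
```

```text
(272, 258) [0.5027 0.261  0.001 ] 0.36924434
(275, 265) [0.5125 0.2628 0.    ] 0.3733979
(376, 258) [5.148e-01 3.784e-01 1.000e-04] 0.37063855
(374, 265) [ 0.5241  0.3758 -0.0007] 0.37452808
(320, 165) [0.3978 0.3264 0.0147] 0.3197051
tcp [0.4087 0.3284 0.1479] px 323.0216402071644 232.82024587725112 0.19764258793258013
[133. 164.] [454.9 437.5] [827.8 366.4] 52.4 1837
[570. 145.] [ 545.5 -435.6] [940.2 156.7] -74.9 948
[432. 198.] [ 402.1 -255.5] [477.9 201. ] -55.0 886
[299. 182.] [531.1  52.7] [121.   22.2] 1.6 194
[217. 205.] [456.4 325.6] [53.9 32.4] -4.2 155
[ 23. 262.] [273.2 510.1] [1003.7  253.9] 84.0 923
[214. 231.] [365.7 333.1] [58.1 31.3] -0.3 125
[118. 268.] [327.7 397.6] [789.4 132.3] -77.7 1015
[380. 263.] [ 267.2 -200.5] [99.2 20.3] -78.6 189
```

```bash
python3 -m jog '[[60,[-0.1,0.1,4.5],[0,0,0.1]],[60,[0,0,4.5],[0,0,0]],[60,[0,0,4.2],[0,0,0]],[60,[0,0,1.1],[0,0,0]],[60,[0,0,0],[0,0,0]],[60,[0,0,0],[0,0,0]],[60,[0,0,0],[0,0,0]]]' 60
python3 -c "
from h import *
look('wrist','w3')
go([.4115,.3303,.005],84.4)"
python3 -m jog '[[0,[0,0,0],[0,0,0]],[0,[0,0,0],[0,0,0]]]' 60
python3 -m jog '[[0,[0,0,0],[0,0,0]],[0,[0,0,0],[0,0,0]]]' 60
python3 -m jog '[[0,[0,0,0],[0,0,0]],[0,[0,0,0],[0,0,0]]]' 60
```

```text
time_s: 3.7
tool_pos: [0.412, 0.3306, 0.0069]
tool_rot: [0.002, 0.049, 0.999, 0.001]
ft_force: [-0.1, -0.7, 1.4]
opening: 0.0512
grip_force: 0.0
at [0.412  0.3307 0.0071] yaw 84.4 tilt 0.28 turn z 0.0 shift cm [ 0.05 -0.04  0.21] t 3.75 op 0.0513
time_s: 3.95
tool_pos: [0.4108, 0.33, 0.006]
tool_rot: [0.001, 0.049, 0.999, 0.001]
ft_force: [0.4, -0.2, 0.0]
opening: 0.0232
grip_force: 0.0
time_s: 4.15
tool_pos: [0.41, 0.3295, 0.005]
tool_rot: [0.0, 0.049, 0.999, 0.0]
ft_force: [0.3, 0.2, 0.0]
opening: 0.0003
grip_force: 0.0
time_s: 4.35
tool_pos: [0.4098, 0.3294, 0.0046]
tool_rot: [-0.0, 0.049, 0.999, -0.0]
ft_force: [-0.2, -0.9, -0.1]
opening: 0.0002
grip_force: 0.0
```

View pics/w3.png

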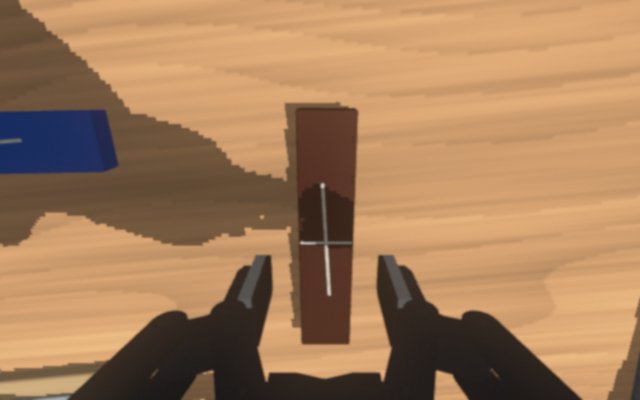

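The picture puts the fingertips, at (265,258) and (385,258), well above the blank: the 51 mm gap spans 110 px while the 32 mm blank spans only 52 px. I'll check the depth of the tips.

Run:
```python
from h import *
c,P,h=look('wrist','w4')
print(c['fx'])
d=c['depth']
for v in range(200,330,10): print(v,[(u,round(float(d[v,u]),3),round(float(P[v,u,0]),3),round(float(P[v,u,2]),3)) for u in (300,312,322,332,345)])
s=__import__('rig').bot.sense();print(s['tool_pos'],s['opening'],s['joint_pos'])
```

```text
326.027353588268
200 [(300, 0.18, 0.383, 0.012), (312, 0.179, 0.383, 0.014), (322, 0.179, 0.383, 0.014), (332, 0.179, 0.384, 0.014), (345, 0.179, 0.385, 0.014)]
210 [(300, 0.196, 0.393, -0.0), (312, 0.179, 0.388, 0.015), (322, 0.18, 0.389, 0.014), (332, 0.18, 0.39, 0.014), (345, 0.181, 0.391, 0.013)]
220 [(300, 0.198, 0.4, -0.0), (312, 0.183, 0.395, 0.014), (322, 0.183, 0.395, 0.014), (332, 0.183, 0.396, 0.014), (345, 0.181, 0.396, 0.015)]
230 [(300, 0.201, 0.407, -0.001), (312, 0.185, 0.401, 0.014), (322, 0.184, 0.401, 0.014), (332, 0.185, 0.402, 0.013), (345, 0.185, 0.403, 0.014)]
240 [(300, 0.203, 0.413, -0.001), (312, 0.186, 0.407, 0.015), (322, 0.186, 0.407, 0.014), (332, 0.187, 0.408, 0.014), (345, 0.186, 0.409, 0.014)]
250 [(300, 0.205, 0.42, -0.0), (312, 0.189, 0.413, 0.014), (322, 0.189, 0.414, 0.014), (332, 0.189, 0.415, 0.013), (345, 0.189, 0.415, 0.014)]
260 [(300, 0.207, 0.427, -0.001), (312, 0.147, 0.398, 0.053), (322, 0.147, 0.399, 0.052), (332, 0.148, 0.399, 0.052), (345, 0.191, 0.422, 0.014)]
270 [(300, 0.147, 0.402, 0.054), (312, 0.139, 0.398, 0.061), (322, 0.14, 0.
[... 246 characters left out ...]
312, 0.127, 0.399, 0.074), (322, 0.126, 0.399, 0.075), (332, 0.126, 0.399, 0.075), (345, 0.132, 0.404, 0.07)]
300 [(300, 0.116, 0.396, 0.085), (312, 0.118, 0.397, 0.083), (322, 0.124, 0.401, 0.078), (332, 0.119, 0.398, 0.082), (345, 0.116, 0.397, 0.085)]
310 [(300, 0.112, 0.397, 0.089), (312, 0.112, 0.397, 0.089), (322, 0.126, 0.406, 0.077), (332, 0.113, 0.398, 0.089), (345, 0.114, 0.399, 0.088)]
320 [(300, 0.108, 0.397, 0.094), (312, 0.108, 0.398, 0.094), (322, 0.128, 0.411, 0.078), (332, 0.11, 0.399, 0.092), (345, 0.109, 0.399, 0.093)]
[0.40981454 0.3294185  0.00458836] -6.272347552593749e-05 [ 5.12373570e-01  3.45846347e-01  1.81005827e+00  1.75966987e-05
  9.85915368e-01 -9.60752429e-01]
```

View pics/w4.png

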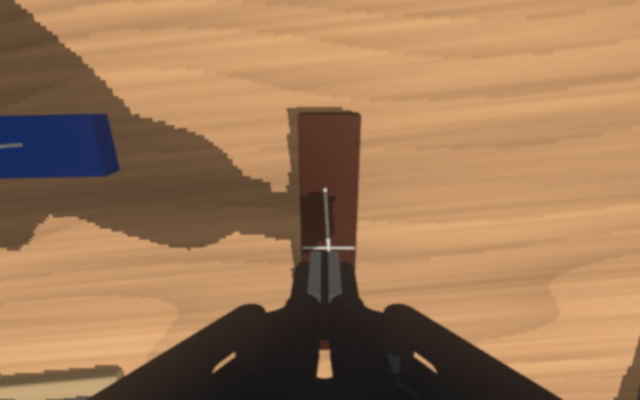

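The depth image puts the shut fingertips at z ≈ 0.050 while the reported TCP z is 0.005. The real tips are therefore about 45 mm behind the reported TCP. I'll open, go down by that amount and watch the force.

```bash
python3 -m jog '[[60,[-0.15,0.1,0],[0,0,0]],[60,[0,0,0],[0,0,0]],[60,[0,0,0],[0,0,0]],[60,[0,0,0],[0,0,0]],[60,[0,0,1.5],[0,0,0]],[60,[0,0,1.5],[0,0,0]],[60,[0,0,0.5],[0,0,0]],[60,[0,0,0],[0,0,0]],[60,[0,0,0],[0,0,0]],[60,[0,0,0],[0,0,0]]]' 60
python3 -c "
from h import *
c,P,h=look('wrist')
# front finger faces: nearest in each column range
d=c['depth']
m=(d>0)&(d<.2)&(P[...,0]>.385)&(P[...,0]<.412)&(abs(P[...,1]-.33)>.02)&(abs(P[...,1]-.33)<.06)
X=P[m];print(len(X),np.percentile(X[:,2],[1,5,20,50]).round(4))
go([.4115,.3303,-.04],84.4)"
```

```text
time_s: 5.4
tool_pos: [0.4123, 0.3307, -0.0295]
tool_rot: [0.001, 0.049, 0.999, 0.0]
ft_force: [-0.2, -0.4, -0.8]
opening: 0.051
grip_force: 0.0
29279 [-0.0013 -0.0008  0.0001  0.0619]
at [ 0.4122  0.3307 -0.0295] yaw 84.4 tilt 0.09 turn z 0.0 shift cm [ 0.07 -0.05  1.05] t 5.45 op 0.051
```

No contact with the reported z at -0.03, so the offset is real. I'll go down a little more and close.

```bash
python3 -m jog '[[60,[0.05,-0.05,0.8],[0,0,0]],[60,[0,0,0],[0,0,0]],[60,[0,0,0],[0,0,0]],[0,[0,0,0],[0,0,0]],[0,[0,0,0],[0,0,0]],[0,[0,0,0],[0,0,0]],[0,[0,0,0],[0,0,0]]]' 60
python3 -c "
from h import *
c,P,h=look('wrist')
d=c['depth']
m=(d>0)&(d<.2)&(P[...,2]>.003)&(P[...,0]>.385)&(P[...,0]<.412)&(abs(P[...,1]-.33)>.018)&(abs(P[...,1]-.33)<.03)
X=P[m];print(len(X),np.percentile(X[:,2],[0,1,5,20,50]).round(4))"
```

```text
time_s: 6.15
tool_pos: [0.4126, 0.3307, -0.0361]
tool_rot: [0.001, 0.049, 0.999, 0.001]
ft_force: [-2.3, -0.8, 11.0]
opening: 0.0307
grip_force: 64.1
6864 [0.0031 0.0069 0.0131 0.0304 0.054 ]
```

Blank held, but 11 N upward suggests the tips are on the table. I'll regrip about 6 mm higher so they clear the strips between the bays.

```bash
python3 -m jog '[[55,[0,0,0],[0,0,0]],[55,[0,0,-0.3],[0,0,0]],[55,[0,0,-0.3],[0,0,0]],[55,[0,0,0],[0,0,0]],[55,[0,0,0],[0,0,0]],[0,[0,0,0],[0,0,0]],[0,[0,0,0],[0,0,0]],[0,[0,0,0],[0,0,0]],[0,[0,0,0],[0,0,0]],[0,[0,0,0],[0,0,0]]]' 60
python3 -m jog '[[0,[0,0,-2],[0,0,0]],[0,[0,0,-4],[0,0,0]],[0,[0,0,-4],[0,0,0]],[0,[0,0,-3],[0,0,0]],[0,[0,0,0],[0,0,0]],[0,[0,0,0],[0,0,0]]]' 60
python3 -c "
from h import *
blanks('wrist',zlo=.05,zhi=.3,save='w5')
go(J(66,-5)+[0,0,.10],1.3)"
```

```text
time_s: 7.2
tool_pos: [0.4112, 0.33, -0.0322]
tool_rot: [0.0, 0.049, 0.999, 0.0]
ft_force: [0.2, 0.6, 3.1]
opening: 0.0298
grip_force: 61.0
time_s: 7.8
tool_pos: [0.4109, 0.3298, 0.0978]
tool_rot: [0.0, 0.049, 0.999, 0.0]
ft_force: [-0.6, 0.3, -1.0]
opening: 0.0302
grip_force: 60.6
at [0.4098 0.3292 0.0964] yaw 84.4 tilt 0.14 turn z 83.1 shift cm [-34.72  19.24  -0.36] t 7.85 op 0.0304
```

View pics/w5.png

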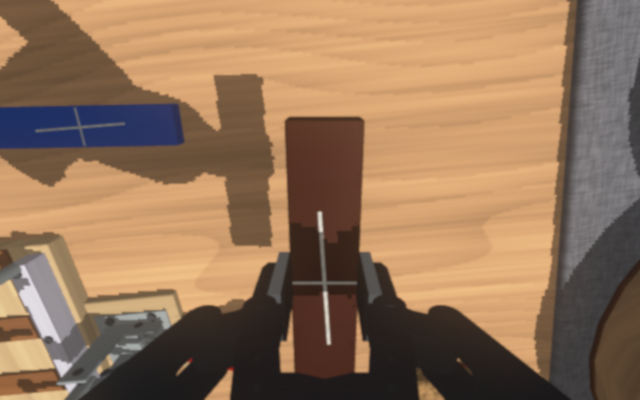

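Held squarely, with the cross at (324,283) between the pads. I'll carry it high over the hold bar (180 mm) to above the far bay.

```bash
python3 -c "
from h import *
import pickle
c,P,h=look('wrist')
go(J(66,-5)+[0,0,.10],1.3)
print('cross',P[278:290,300:350].reshape(-1,3).mean(0).round(4),P[283,300].round(4),P[283,345].round(4),'far end',P[120,290:360:30].round(4))"
python3 -m jog '[[0,[0,0,-1.1],[0,0,8.31]],[0,[0,0,-1.1],[0,0,8.31]],[0,[0,0,-1.1],[0,0,8.31]],[0,[0,0,-1.1],[0,0,8.31]],[0,[0,0,-1.1],[0,0,8.31]],[0,[0,0,-1.1],[0,0,8.31]],[0,[0,0,-1.1],[0,0,8.31]],[0,[0,0,-1.1],[0,0,8.31]],[0,[0,0,-1.1],[0,0,8.31]],[0,[0,0,-1.1],[0,0,8.31]],[0,[-4.34,2.4,0],[0,0,0]],[0,[-4.34,2.4,0],[0,0,0]],[0,[-4.34,2.4,0],[0,0,0]],[0,[-4.34,2.4,0],[0,0,0]],[0,[-4.34,2.4,0],[0,0,0]],[0,[-4.34,2.4,0],[0,0,0]],[0,[-4.34,2.4,0],[0,0,0]],[0,[-4.34,2.4,0],[0,0,0]],[0,[0,0,0],[0,0,0]],[0,[0,0,0],[0,0,0]]]' 60
python3 -c "
from h import *
import pickle
c,P,h=look('wrist','w6'); pickle.dump(c,open('w6.pkl','wb'))
go(J(66,-5)+[0,0,-.011],1.3)"
```

```text
at [0.4093 0.3289 0.0957] yaw 84.4 tilt 0.23 turn z 83.1 shift cm [-34.69  19.29  -0.43] t 7.9 op 0.0302
cross [0.4121 0.3289 0.1428] [0.4107 0.3175 0.1427] [0.4132 0.3385 0.1421] far end [[0.3363 0.3227 0.1426]
 [0.3376 0.3345 0.1407]
 [0.3386 0.3463 0.1431]]
time_s: 9.9
tool_pos: [0.6096, -0.0138, 0.2046]
tool_rot: [-0.002, 0.7, 0.714, -0.001]
ft_force: [-0.5, -0.3, -0.8]
opening: 0.0302
grip_force: 60.6
at [ 0.6094 -0.0127  0.2051] yaw 1.26 tilt 0.29 turn z -0.04 shift cm [-0.12  0.18 21.61] t 9.95 op 0.03
```

View pics/w6.png

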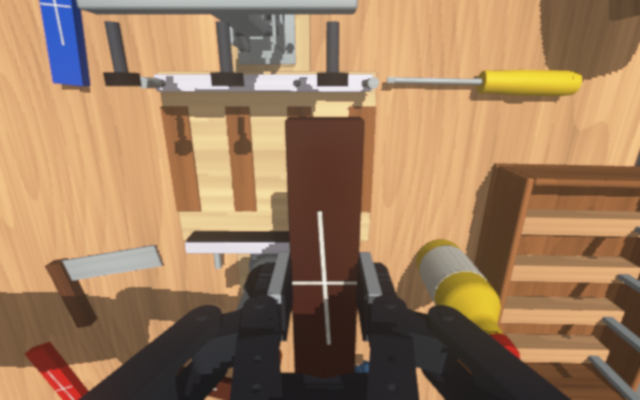

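The jig is in clear view: fence at rows 75–90, jaw at about row 240, brown strips at columns 185, 242 and 370, and the far bay lies under the blank. I'll refine the jig pose from this view.

Run:
```python
from h import *
c=pickle.load(open('w6.pkl','rb'));P=cloud(c);h=cv2.cvtColor(c['color'],cv2.COLOR_RGB2HSV).astype(int);z=P[...,2]
def line(m,n):
    X=P[m]; print(n,len(X),rect(X),'z',np.median(X[:,2]).round(4),'y 2/98%',np.percentile(X[:,1],[2,98]).round(4),'x',np.percentile(X[:,0],[1,99]).round(4))
v,u=np.indices(z.shape)
line((z>.038)&(z<.046)&(v>65)&(v<100)&(u>150)&(u<385),'fence')
line((z>.044)&(z<.050)&(v>225)&(v<260)&(u>150)&(u<285),'jaw')
st=(h[...,2]<150)&(z>.021)&(z<.027)&(v>105)&(v<212)
for a,b in [(160,205),(228,265),(362,380)]: line(st&(u>a)&(u<b),'strip')
print([h[180,u].tolist() for u in (185,210,243,270,370)],[P[180,u].round(4).tolist() for u in (185,210,243,270,370)])
```

```text
fence 2804 (array([546.3,  73.4]), array([214.9,  14.9]), 1.1) z 0.0417 y 2/98% [0.0649 0.0816] x [0.4436 0.6495]
jaw 1454 (array([ 507.1, -104.5]), array([114.4,  20.2]), 0.8) z 0.0465 y 2/98% [-0.1126 -0.0947] x [0.4522 0.5631]
strip 755 (array([456.6,  22.1]), array([53.8, 45.5]), -88.8) z 0.0237 y 2/98% [-0.0026  0.0487] x [0.4354 0.4619]
strip 687 (array([523.8,  23.9]), array([52.6, 36.8]), -89.3) z 0.0237 y 2/98% [-0.0011  0.05  ] x [0.5059 0.5328]
strip 20 (array([651.4,  11.3]), array([53.9,  0.6]), -88.0) z 0.0238 y 2/98% [-0.0152  0.0322] x [0.6503 0.6522]
[[13, 146, 166], [19, 95, 228], [13, 145, 162], [18, 94, 224], [13, 148, 172]] [[0.4498, -0.0324, 0.0243], [0.4766, -0.0333, 0.0191], [0.5159, -0.0313, 0.0233], [0.5461, -0.0319, 0.0191], [0.661, -0.0284, 0.0233]]
```

Run:
```python
from h import *
c=pickle.load(open('w6.pkl','rb'));P=cloud(c);h=cv2.cvtColor(c['color'],cv2.COLOR_RGB2HSV).astype(int)
for v in (130,165,180,200):
    s=(h[v,:,1]>120).astype(int);e=[u for u in range(165,380) if s[u]!=s[u-1]]
    # intersect pixel rays with z=.024
    o=-c['R'].T@c['t']
    r=[]
    for u in e:
        d=c['R'].T@np.array([(u-.5-c['cx'])/c['fx'],(v-c['cy'])/c['fy'],1]);p=o+d*(.022-o[2])/d[2];r.append((u,*(p[:2]*1000).round(1)))
    print(v,r)
```

```text
130 [(190, np.float64(460.6), np.float64(23.7)), (228, np.float64(502.1), np.float64(24.6)), (251, np.float64(527.3), np.float64(25.1)), (287, np.float64(566.6), np.float64(25.8)), (376, np.float64(663.5), np.float64(27.7))]
165 [(169, np.float64(432.2), np.float64(-15.8)), (195, np.float64(461.7), np.float64(-15.2)), (231, np.float64(502.5), np.float64(-14.4)), (253, np.float64(527.4), np.float64(-13.9)), (288, np.float64(567.0), np.float64(-13.1)), (374, np.float64(664.0), np.float64(-11.1))]
180 [(171, np.float64(432.1), np.float64(-33.4)), (197, np.float64(462.1), np.float64(-32.8)), (232, np.float64(502.3), np.float64(-32.0)), (254, np.float64(527.6), np.float64(-31.5)), (288, np.float64(566.7), np.float64(-30.7)), (373, np.float64(664.1), np.float64(-28.7))]
200 [(174, np.float64(432.3), np.float64(-57.7)), (200, np.float64(462.9), np.float64(-57.1)), (234, np.float64(502.9), np.float64(-56.3)), (256, np.float64(528.7), np.float64(-55.7)), (289, np.float64(567.4), np.float64(-54.9)), (372, np.float64(664.5), np.float64(-52.9))]
```

Run:
```python
from h import *
c=pickle.load(open('w6.pkl','rb'));P=cloud(c);h=cv2.cvtColor(c['color'],cv2.COLOR_RGB2HSV).astype(int);z=P[...,2]
m=(h[...,2]<130)&(z>.235)&(z<.265)&((h[...,0]<15)|(h[...,0]>170))
v,u=np.indices(z.shape)
for r in (130,170,210,240):
    k=np.where(m[r]&(u[r]>270)&(u[r]<380))[0]; print(r,k.min(),k.max(),P[r,[k.min()+1,k.max()-1]].round(4).tolist(),((P[r,k.min()]+P[r,k.max()])/2).round(4))
k=np.where(m[:,325]&(v[:,325]<300))[0];print('far end',k.min(),P[k.min()+1,325].round(4))
print('cross',P[283,[305,325,345]].round(4))
```

```text
130 286 363 [[0.5936, 0.0543, 0.2514], [0.6234, 0.0548, 0.2507]] [0.6085 0.0545 0.2505]
170 287 362 [[0.5936, 0.0377, 0.2504], [0.624, 0.0383, 0.25]] [0.6088 0.038  0.2502]
210 288 360 [[0.5937, 0.0199, 0.2502], [0.6241, 0.0205, 0.2502]] [0.6089 0.0202 0.2503]
240 290 358 [[0.5945, 0.0059, 0.2512], [0.624, 0.0062, 0.2505]] [0.6092 0.0062 0.2512]
far end 118 [0.6086 0.0586 0.2489]
cross [[ 0.6007 -0.0163  0.2511]
 [ 0.6101 -0.0162  0.2509]
 [ 0.6195 -0.0163  0.2504]]
```

```bash
sed -i 's/^JO=.*/JO=np.array([.548,-.009,0]);JY=1.2/' h.py; python3 -c "
from h import *
go(J(66,-4)+[0,.0035,.03],1.2)"
```

```text
at [ 0.6094 -0.0127  0.2051] yaw 1.26 tilt 0.29 turn z 0.06 shift cm [ 0.42  0.56 17.51] t 9.95 op 0.03
```

```bash
python3 -m jog '[[0,[0.42,0.56,2],[0,0,0.06]],[0,[0,0,4],[0,0,0]],[0,[0,0,4],[0,0,0]],[0,[0,0,4],[0,0,0]],[0,[0,0,3.5],[0,0,0]],[0,[0,0,0],[0,0,0]],[0,[0,0,0],[0,0,0]],[0,[0,0,0],[0,0,0]],[0,[0,0,0],[0,0,0]]]' 60
python3 -c "
from h import *
go(J(66,-4)+[0,.0035,-.011],1.2)"
```

```text
time_s: 10.85
tool_pos: [0.6187, -0.0086, 0.0358]
tool_rot: [0.002, 0.699, 0.715, 0.002]
ft_force: [-0.7, 0.7, -0.6]
opening: 0.0302
grip_force: 60.6
at [ 0.6187 -0.0086  0.0358] yaw 1.28 tilt 0.32 turn z 0.08 shift cm [ 0.06 -0.49  4.68] t 10.85 op 0.0302
```

```bash
python3 -m jog '[[0,[0.05,-0.45,2],[0,0,0]],[0,[0,0,1],[0,0,0]],[0,[0,0,0],[0,0,0]],[0,[0,0,0],[0,0,0]],[0,[0,0,0],[0,0,0]]]' 60
python3 -c "
from h import *
go(J(66,-4)+[0,.0035,-.011],1.2)
c,P,h=look('wrist','w7')"
```

```text
time_s: 11.35
tool_pos: [0.6129, -0.0084, 0.0037]
tool_rot: [0.001, 0.699, 0.715, 0.001]
ft_force: [0.0, 0.2, -0.6]
opening: 0.0301
grip_force: 60.6
at [ 0.6129 -0.0084  0.0037] yaw 1.24 tilt 0.11 turn z 0.04 shift cm [0.02 0.12 1.47] t 11.35 op 0.0301
```

View pics/w7.png

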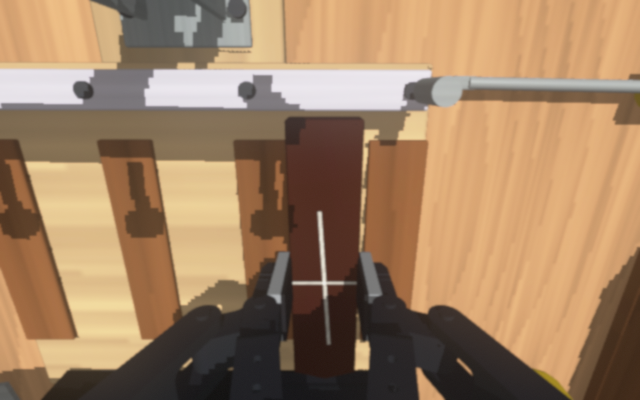

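The blank sits above the bay: right strip edge at column 367, blank edges at 288 and 362, its end at row 118 short of the fence at row 108. Lowering and releasing.

```bash
python3 -m jog '[[0,[0,0.1,0.8],[0,0,0]],[0,[0,0,0.4],[0,0,0]],[0,[0,0,0.3],[0,0,0]],[0,[0,0,0],[0,0,0]],[0,[0,0,0],[0,0,0]],[0,[0,0,0],[0,0,0]]]' 60
python3 -c "
from h import *
go(J(66,-4)+[0,.0035,-.011],1.2)"
python3 -m jog '[[50,[0,0,0],[0,0,0]],[50,[0,0,0],[0,0,0]],[50,[0,0,0],[0,0,0]],[50,[0,0,-2],[0,0,0]],[50,[0,0,-4],[0,0,0]],[50,[0,0,-4],[0,0,0]],[50,[0,0,-4],[0,0,0]],[50,[0,0,-4],[0,0,0]],[50,[0,0,0],[0,0,0]],[50,[0,0,0],[0,0,0]]]' 60
python3 - <<'E'
from h import *
c,P,h=blanks(zlo=.028,zhi=.04)
r=[X for ce,X in comps((P[...,2]>.029)&(P[...,2]<.039)&(h[...,2]<125)&(P[...,0]>.58)&(P[...,0]<.65),P,400)]
X=max(r,key=len);print(rect(X),np.median(X[:,2]));cc=rect(X)[0]/1000;print('jig',invJ([*cc,0]))
blanks('top')
go([.4151,-.3533,.15],73.3)
E
```

```text
time_s: 12.0
tool_pos: [0.6129, -0.0082, -0.0121]
tool_rot: [0.0, 0.699, 0.715, 0.0]
ft_force: [-1.1, -0.4, 2.6]
opening: 0.0303
grip_force: 61.1
at [ 0.6129 -0.0082 -0.0121] yaw 1.24 tilt 0.01 turn z 0.04 shift cm [ 0.    0.11 -0.11] t 12.0 op 0.0303
time_s: 13.0
tool_pos: [0.6138, -0.0083, 0.1692]
tool_rot: [0.001, 0.699, 0.715, 0.001]
ft_force: [0.5, 0.1, 0.1]
opening: 0.0425
grip_force: 0.0
(array([612.1,  27.3]), array([73.4, 31.7]), -88.8) 0.03372870439221977
jig [64.8 34.9  0. ]
at [ 0.6115 -0.008   0.1659] yaw 1.24 tilt 0.18 turn z -72.06 shift cm [  8.89 -38.72   1.64] t 13.1 op 0.0427
```

Blank A is in the far bay: top at z = 0.034 and jig x ≈ 65, y ≈ -3. Next is blank B.

```bash
python3 -m jog '[[70,[0,0,0],[0,0,-8]],[70,[0,0,0],[0,0,-8]],[70,[0,0,0],[0,0,-8]],[70,[0,0,0],[0,0,-8]],[70,[0,0,0],[0,0,-8]],[70,[0,0,0],[0,0,-8]],[70,[0,0,0],[0,0,-8]],[70,[0,0,0],[0,0,-8]],[70,[0,0,0],[0,0,-8]],[70,[1.11,-4.84,0],[0,0,0]],[70,[1.11,-4.84,0],[0,0,0]],[70,[1.11,-4.84,0],[0,0,0]],[70,[1.11,-4.84,0],[0,0,0]],[70,[1.11,-4.84,0],[0,0,0]],[70,[1.11,-4.84,0],[0,0,0]],[70,[1.11,-4.84,0.8],[0,0,0]],[70,[1.11,-4.84,0.8],[0,0,0]],[70,[0,0,0],[0,0,0]],[70,[0,0,0],[0,0,0]],[70,[0,0,0],[0,0,0]]]' 60
python3 - <<'E'
from h import *
blanks(verb=True)
go([.4151,-.3533,.05],73.3)
E
```

```text
time_s: 15.1
tool_pos: [0.4163, -0.3513, 0.1505]
tool_rot: [-0.001, 0.145, 0.989, 0.001]
ft_force: [0.2, 0.0, 0.5]
opening: 0.0597
grip_force: 0.0
[323. 172.] [ 412.2 -351.1] [161.2  31. ] -16.5 4462
wrist [323. 172.] [ 412.2 -351.1] [161.2  31. ] -16.5 z 0.0137
[588. 134.] [ 418.4 -198.4] [298.7  71.2] 70.6 746
[ 60. 240.] [ 350.8 -552.4] [395.1 217.4] -57.2 8576
[529. 228.] [ 439.8 -205.4] [299.7 116.5] 28.2 2184
[311. 287.] [ 472.  -391.5] [290.9  81.4] -9.4 3410
[ 18. 380.] [ 556.9 -802.3] [87.6 24.8] 4.1 686
at [ 0.4168 -0.3512  0.151 ] yaw 73.34 tilt 0.11 turn z 0.04 shift cm [ 0.09 -0.26 10.1 ] t 15.15 op 0.0597
```

```bash
python3 -c "
from h import *
go([.4190,-.3525,-.0315],73.5)"
python3 -m jog '[[60,[-0.25,-0.05,4],[0,0,-0.2]],[60,[0,0,4],[0,0,0]],[60,[0,0,4],[0,0,0]],[60,[0,0,3],[0,0,0]],[60,[0,0,2],[0,0,0]],[60,[0,0,1],[0,0,0]],[60,[0,0,0],[0,0,0]],[60,[0,0,0],[0,0,0]],[60,[0,0,0],[0,0,0]]]' 60
python3 -c "
from h import *
go([.4190,-.3525,-.0315],73.5)"
```

```text
at [ 0.4168 -0.3512  0.151 ] yaw 73.34 tilt 0.11 turn z -0.16 shift cm [-0.27 -0.09 18.25] t 15.15 op 0.0597
time_s: 16.05
tool_pos: [0.42, -0.355, -0.0265]
tool_rot: [0.001, 0.144, 0.99, -0.001]
ft_force: [-0.1, 0.4, 0.1]
opening: 0.051
grip_force: 0.0
at [ 0.42   -0.355  -0.0265] yaw 73.48 tilt 0.2 turn z -0.02 shift cm [0.17 0.21 0.5 ] t 16.05 op 0.051
```

```bash
python3 -m jog '[[60,[0.1,0.15,0.4],[0,0,0]],[60,[0,0,0],[0,0,0]],[60,[0,0,0],[0,0,0]],[0,[0,0,0],[0,0,0]],[0,[0,0,0],[0,0,0]],[0,[0,0,0],[0,0,0]],[0,[0,0,0],[0,0,0]],[0,[0,0,0],[0,0,0]]]' 60
python3 -m jog '[[0,[0,0,-2],[0,0,0]],[0,[0,0,-4.5],[0,0,0]],[0,[0,0,-4.5],[0,0,0]],[0,[0,0,-4.5],[0,0,0]],[0,[0,0,-4.5],[0,0,0]],[0,[0,0,0],[0,0,0]],[0,[0,0,0],[0,0,0]]]' 60
cat >> h.py <<'E'
def held():
    """centre of a held blank relative to the TCP, in tool axes (mm)"""
    from rig import bot
    c,P,h=look('wrist');s=bot.sense();q=s['tool_rot'];R=Ro.from_quat([q[1],q[2],q[3],q[0]]).as_matrix();t=np.array(s['tool_pos'])
    L=(P-t)@R*1000
    m=(h[...,2]<135)&((h[...,0]<25)|(h[...,0]>165))&(abs(L[...,2]+46)<6)&(abs(L[...,1])<25)&(c['depth']>0)&(abs(L[...,0])<110)
    X=L[m];f=X[:,0].max();g=X[:,0].min()
    print('x range',np.percentile(X[:,0],[.5,99.5]).round(1),'y',np.percentile(X[:,1],[1,99]).round(1),'z',np.median(X[:,2]).round(1),'op',round(s['opening'],4),'tool z',t[2].round(4))
    w=(h[...,2]>140)&(h[...,1]<70)&(abs(L[...,2]+46)<6)&(abs(L[...,1])<14)&(abs(L[...,0])<40)
    Y=L[w]
    if len(Y): print('pencil lateral line x:',np.median(Y[abs(Y[:,1])>5][:,0]).round(1),len(Y))
E
python3 -c "
from h import *
held()
go(J(0,-4)+[0,0,.17],1.2)"
```

```text
time_s: 16.85
tool_pos: [0.4185, -0.3528, -0.0317]
tool_rot: [0.0, 0.144, 0.99, -0.0]
ft_force: [-1.0, -0.2, 4.8]
opening: 0.0304
grip_force: 60.6
time_s: 17.55
tool_pos: [0.4185, -0.3527, 0.1687]
tool_rot: [0.001, 0.144, 0.99, -0.001]
ft_force: [-0.1, 0.7, -1.2]
opening: 0.0303
grip_force: 60.1
x range [-59.6  73.1] y [-16.7  15.1] z -47.3 op 0.0301 tool z 0.1667
pencil lateral line x: nan 455
at [ 0.4175 -0.3515  0.1667] yaw 73.44 tilt 0.11 turn z 72.24 shift cm [33.57 13.76 -0.3 ] t 17.6 op 0.0301
  return _methods._mean(a, axis=axis, dtype=dtype,
  ret = ret.dtype.type(ret / rcount)
```

```bash
python3 -m jog '[[0,[0,0,0],[0,0,8.03]],[0,[0,0,0],[0,0,8.03]],[0,[0,0,0],[0,0,8.03]],[0,[0,0,0],[0,0,8.03]],[0,[0,0,0],[0,0,8.03]],[0,[0,0,0],[0,0,8.03]],[0,[0,0,0],[0,0,8.03]],[0,[0,0,0],[0,0,8.03]],[0,[0,0,0],[0,0,8.0]],[0,[4.2,1.72,0],[0,0,0]],[0,[4.2,1.72,0],[0,0,0]],[0,[4.2,1.72,0],[0,0,0]],[0,[4.2,1.72,0],[0,0,0]],[0,[4.2,1.72,0],[0,0,0]],[0,[4.2,1.72,0],[0,0,0]],[0,[4.2,1.72,0],[0,0,0]],[0,[4.2,1.72,0],[0,0,0]],[0,[0,0,0],[0,0,0]],[0,[0,0,0],[0,0,0]],[0,[0,0,0],[0,0,0]]]' 60
python3 -c "
from h import *
held()
go(J(0,-4)+[0,.002,.03],1.2)"
```

```text
time_s: 19.6
tool_pos: [0.5471, -0.014, 0.1658]
tool_rot: [-0.001, 0.7, 0.714, -0.001]
ft_force: [-0.8, 0.8, -0.3]
opening: 0.0299
grip_force: 60.1
x range [-58.2  74.3] y [-16.9  15.6] z -44.9 op 0.0302 tool z 0.1663
pencil lateral line x: -0.3 663
at [ 0.5474 -0.0145  0.1663] yaw 1.12 tilt 0.17 turn z -0.08 shift cm [ 0.34  0.11 13.63] t 19.65 op 0.0302
```

```bash
python3 -m jog '[[0,[0.2,0.1,3],[0,0,0]],[0,[0,0,4],[0,0,0]],[0,[0,0,4],[0,0,0]],[0,[0,0,3],[0,0,0]],[0,[0,0,2],[0,0,0]],[0,[0,0,0],[0,0,0]],[0,[0,0,0],[0,0,0]],[0,[0,0,0],[0,0,0]],[0,[0,0,0],[0,0,0]],[0,[0,0,0],[0,0,0]]]' 60
python3 -c "
from h import *
go(J(0,-4)+[0,.002,-.0115],1.2)"
```

```text
time_s: 20.65
tool_pos: [0.5508, -0.0117, 0.0092]
tool_rot: [0.001, 0.7, 0.714, 0.001]
ft_force: [-0.1, -0.7, -0.2]
opening: 0.0301
grip_force: 60.1
at [ 0.5508 -0.0117  0.0092] yaw 1.2 tilt 0.16 turn z 0.0 shift cm [ 0.08 -0.28  2.07] t 20.65 op 0.0301
```

```bash
python3 -m jog '[[0,[0.05,-0.2,0.8],[0,0,0]],[0,[0,0,0.4],[0,0,0]],[0,[0,0,0],[0,0,0]],[0,[0,0,0],[0,0,0]],[0,[0,0,0],[0,0,0]]]' 60
python3 -c "
from h import *
go(J(0,-4)+[0,.002,-.0115],1.2)"
```

```text
time_s: 21.15
tool_pos: [0.5477, -0.0109, -0.0043]
tool_rot: [0.0, 0.7, 0.715, 0.0]
ft_force: [-0.1, -0.3, -1.0]
opening: 0.0304
grip_force: 60.1
at [ 0.5477 -0.0109 -0.0043] yaw 1.21 tilt 0.0 turn z 0.01 shift cm [-0.01  0.04  0.72] t 21.15 op 0.0304
```

```bash
python3 -m jog '[[0,[0,0,0.4],[0,0,0]],[0,[0,0,0.3],[0,0,0]],[0,[0,0,0],[0,0,0]],[0,[0,0,0],[0,0,0]],[50,[0,0,0],[0,0,0]],[50,[0,0,0],[0,0,0]],[50,[0,0,0],[0,0,0]],[50,[0,0,-2],[0,0,0]],[50,[0,0,-4],[0,0,0]],[50,[0,0,-4],[0,0,0]],[50,[0,0,-4],[0,0,0]],[50,[0,0,-3],[0,0,0]],[50,[0,0,0],[0,0,0]],[50,[0,0,0],[0,0,0]],[50,[0,0,0],[0,0,0]]]' 60
cat >> h.py <<'E'
def inbay():
    c,P,h=look('wrist')
    m=(P[...,2]>.0295)&(P[...,2]<.0385)&(h[...,2]<125)&(c['depth']>0)&(abs(P[...,1])<.1)
    m=cv2.morphologyEx(m.astype(np.uint8),cv2.MORPH_CLOSE,np.ones((7,7)))
    for ce,X in comps(m,P,400):
        r=rect(X); print('bay',r,'z',np.median(X[:,2]).round(4),'centre jig',invJ([*(r[0]/1000),0]),'y range',np.percentile(X[:,1],[.5,99.5]).round(4))
E
python3 -c "
from h import *
inbay()
go([.5436,-.4015,.15],-79.2)"
```

```text
time_s: 22.65
tool_pos: [0.5463, -0.0107, 0.1572]
tool_rot: [-0.001, 0.7, 0.714, -0.001]
ft_force: [-0.6, 0.2, -0.0]
opening: 0.0428
grip_force: 0.0
bay (array([547.1, -10.9]), array([169.5,  91.4]), -89.5) z 0.0337 centre jig [-0.9 -1.9  0. ] y range [-0.0954  0.0632]
bay (array([610.6,  -4.6]), array([190.8,  73.9]), -71.2) z 0.0337 centre jig [62.7  3.1  0. ] y range [-0.0935  0.0645]
bay (array([685.1, -15. ]), array([317.7,  96.6]), -15.4) z 0.0341 centre jig [136.9  -8.9   0. ] y range [-0.0992 -0.0102]
at [ 0.5461 -0.0107  0.1568] yaw 1.2 tilt 0.22 turn z 80.4 shift cm [-7.56 38.34  0.65] t 22.7 op 0.0426
```

Blanks A and B are in, with tops at z = 0.0337. Next is blank C.

```bash
python3 -m jog '[[70,[0,0,0],[0,0,8.04]],[70,[0,0,0],[0,0,8.04]],[70,[0,0,0],[0,0,8.04]],[70,[0,0,0],[0,0,8.04]],[70,[0,0,0],[0,0,8.04]],[70,[0,0,0],[0,0,8.04]],[70,[0,0,0],[0,0,8.04]],[70,[0,0,0],[0,0,8.04]],[70,[0,0,0],[0,0,8.04]],[70,[0,0,0],[0,0,8.04]],[70,[-0.95,4.8,0],[0,0,0]],[70,[-0.95,4.8,0],[0,0,0]],[70,[-0.95,4.8,0],[0,0,0]],[70,[-0.95,4.8,0],[0,0,0]],[70,[-0.95,4.8,0],[0,0,0]],[70,[-0.95,4.8,0],[0,0,0]],[70,[-0.95,4.8,0],[0,0,0]],[70,[-0.95,4.8,0],[0,0,0]],[70,[0,0,0],[0,0,0]],[70,[0,0,0],[0,0,0]]]' 60
python3 - <<'E'
from h import *
blanks(verb=False)
go([.5436,-.4015,-.0315],-79.2)
E
```

```text
time_s: 24.7
tool_pos: [0.5435, -0.4027, 0.156]
tool_rot: [-0.002, 0.996, 0.093, -0.001]
ft_force: [0.1, 0.9, -0.4]
opening: 0.0594
grip_force: 0.0
wrist [325. 168.] [ 548.3 -402.3] [160.5  31.6] 12.0 z 0.0137
at [ 0.544  -0.4015  0.1565] yaw -79.24 tilt 0.24 turn z -0.04 shift cm [ 0.    0.06 18.8 ] t 24.75 op 0.0601
```

```bash
python3 -m jog '[[60,[0,0.15,4],[0,0,-0.5]],[60,[0,0,4],[0,0,0]],[60,[0,0,4],[0,0,0]],[60,[0,0,3],[0,0,0]],[60,[0,0,2],[0,0,0]],[60,[0,0,1],[0,0,0]],[60,[0,0,0],[0,0,0]],[60,[0,0,0],[0,0,0]],[60,[0,0,0],[0,0,0]],[60,[0,0,0],[0,0,0]]]' 60
python3 -c "
from h import *
go([.5436,-.403,-.0315],-78.7)"
```

```text
time_s: 25.75
tool_pos: [0.5464, -0.4048, -0.0192]
tool_rot: [0.001, 0.995, 0.099, 0.001]
ft_force: [-0.1, -0.3, -0.1]
opening: 0.0512
grip_force: 0.0
at [ 0.5464 -0.4048 -0.0192] yaw -78.69 tilt 0.19 turn z 0.01 shift cm [-0.24 -0.24  1.23] t 25.75 op 0.0512
```

```bash
python3 -m jog '[[60,[-0.1,-0.1,0.7],[0,0,0]],[60,[0,0,0.4],[0,0,0]],[60,[0,0,0],[0,0,0]],[60,[0,0,0],[0,0,0]],[0,[0,0,0],[0,0,0]],[0,[0,0,0],[0,0,0]],[0,[0,0,0],[0,0,0]],[0,[0,0,0],[0,0,0]],[0,[0,0,0],[0,0,0]]]' 60
python3 -m jog '[[0,[0,0,-2],[0,0,0]],[0,[0,0,-4.5],[0,0,0]],[0,[0,0,-4.5],[0,0,0]],[0,[0,0,-4.5],[0,0,0]],[0,[0,0,-4.5],[0,0,0]],[0,[0,0,0],[0,0,0]],[0,[0,0,0],[0,0,0]]]' 60
python3 -c "
from h import *
held()
go(J(-66,-4)+[0,0,.17],1.2)"
```

```text
time_s: 26.65
tool_pos: [0.5444, -0.4034, -0.0318]
tool_rot: [0.0, 0.995, 0.098, 0.0]
ft_force: [0.4, 0.9, 2.5]
opening: 0.0301
grip_force: 61.2
time_s: 27.35
tool_pos: [0.5448, -0.4037, 0.1698]
tool_rot: [0.001, 0.995, 0.099, 0.001]
ft_force: [-0.5, 0.2, -0.6]
opening: 0.0304
grip_force: 61.0
x range [-57.6  74.1] y [-14.5  16.8] z -48.1 op 0.0302 tool z 0.1672
pencil lateral line x: -0.3 362
at [ 0.5436 -0.4027  0.1672] yaw -78.69 tilt 0.06 turn z -79.89 shift cm [38.95 -5.34 -0.25] t 27.4 op 0.0302
```

```bash
python3 -m jog '[[0,[0,0,0],[0,0,-7.99]],[0,[0,0,0],[0,0,-7.99]],[0,[0,0,0],[0,0,-7.99]],[0,[0,0,0],[0,0,-7.99]],[0,[0,0,0],[0,0,-7.99]],[0,[0,0,0],[0,0,-7.99]],[0,[0,0,0],[0,0,-7.99]],[0,[0,0,0],[0,0,-7.99]],[0,[0,0,0],[0,0,-7.99]],[0,[0,0,0],[0,0,-7.99]],[0,[4.87,-0.66,0],[0,0,0]],[0,[4.87,-0.66,0],[0,0,0]],[0,[4.87,-0.66,0],[0,0,0]],[0,[4.87,-0.66,0],[0,0,0]],[0,[4.87,-0.66,0],[0,0,0]],[0,[4.87,-0.66,0],[0,0,0]],[0,[4.87,-0.66,0],[0,0,0]],[0,[4.87,-0.66,0],[0,0,0]],[0,[0,0,0],[0,0,0]],[0,[0,0,0],[0,0,0]]]' 60
python3 -c "
from h import *
held()
go(J(-66,-4)+[0,.001,.015],1.2)"
```

```text
time_s: 29.4
tool_pos: [0.4813, -0.0135, 0.1656]
tool_rot: [-0.002, 0.699, 0.716, -0.001]
ft_force: [-0.1, -0.3, -0.0]
opening: 0.0301
grip_force: 60.9
x range [-57.2  74.3] y [-16.6  15.1] z -45.2 op 0.0305 tool z 0.166
pencil lateral line x: -0.6 656
at [ 0.4819 -0.0146  0.166 ] yaw 1.26 tilt 0.19 turn z 0.06 shift cm [ 0.12  0.07 15.1 ] t 29.45 op 0.0305
```

```bash
python3 -m jog '[[0,[0.1,0,3],[0,0,0]],[0,[0,0,4],[0,0,0]],[0,[0,0,4],[0,0,0]],[0,[0,0,3],[0,0,0]],[0,[0,0,2],[0,0,0]],[0,[0,0,0],[0,0,0]],[0,[0,0,0],[0,0,0]],[0,[0,0,0],[0,0,0]],[0,[0,0,0],[0,0,0]],[0,[0,0,0],[0,0,0]]]' 60
python3 -c "
from h import *
go(J(-66,-4)+[0,.001,-.0115],1.2)"
```

```text
time_s: 30.45
tool_pos: [0.4842, -0.014, 0.009]
tool_rot: [0.001, 0.7, 0.714, 0.001]
ft_force: [-0.7, 0.1, -0.8]
opening: 0.0301
grip_force: 60.9
at [ 0.4842 -0.014   0.009 ] yaw 1.2 tilt 0.15 turn z -0.0 shift cm [ 0.07 -0.21  2.05] t 30.45 op 0.0301
```

```bash
python3 -m jog '[[0,[0.07,-0.08,0.8],[0,0,0]],[0,[0,0,0.4],[0,0,0]],[0,[0,0,0],[0,0,0]],[0,[0,0,0],[0,0,0]],[0,[0,0,0],[0,0,0]]]' 60
python3 -c "
from h import *
go(J(-66,-4)+[0,.001,-.0115],1.2)"
```

```text
time_s: 30.95
tool_pos: [0.4823, -0.013, -0.0043]
tool_rot: [0.0, 0.7, 0.715, -0.0]
ft_force: [0.1, 0.6, -0.2]
opening: 0.0301
grip_force: 60.9
at [ 0.4823 -0.013  -0.0043] yaw 1.21 tilt 0.0 turn z 0.01 shift cm [-0.04 -0.02  0.72] t 30.95 op 0.0301
```

```bash
python3 -m jog '[[0,[0,0,0.4],[0,0,0]],[0,[0,0,0.3],[0,0,0]],[0,[0,0,0],[0,0,0]],[0,[0,0,0],[0,0,0]],[50,[0,0,0],[0,0,0]],[50,[0,0,0],[0,0,0]],[50,[0,0,0],[0,0,0]],[50,[0,0,-2],[0,0,0]],[50,[0,0,-4],[0,0,0]],[50,[0,0,-4],[0,0,0]],[50,[0,0,-4],[0,0,0]],[50,[0,0,-4],[0,0,0]],[50,[0,0,-4],[0,0,0]],[50,[-2,2,0],[0,0,0]],[50,[-3,3,0],[0,0,0]],[50,[0,0,0],[0,0,0]],[50,[0,0,0],[0,0,0]]]' 60
python3 -c "
from h import *
look('wrist','w8')
go(J(0,265)+[0,0,.2],1.2)"
```

```text
time_s: 32.65
tool_pos: [0.5331, -0.0623, 0.2082]
tool_rot: [-0.001, 0.7, 0.714, -0.0]
ft_force: [-0.6, 0.1, -0.3]
opening: 0.0429
grip_force: 0.0
at [ 0.5326 -0.0617  0.2082] yaw 1.18 tilt 0.11 turn z -0.02 shift cm [31.74  1.65  0.84] t 32.7 op 0.0427
```

View pics/w8.png

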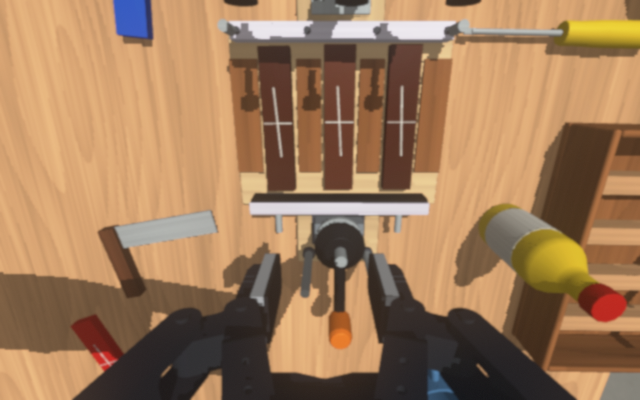

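All three blanks lie in their bays, crosses at (278,124), (339,122) and (402,122), between the fence (row 32) and the jaw (row 205). Now over to the toggle ball, passing above the hold bar.

```bash
python3 -m jog '[[60,[4.5,0.23,0],[0,0,0]],[60,[4.5,0.23,0],[0,0,0]],[60,[4.5,0.23,0],[0,0,0]],[60,[4.5,0.23,0],[0,0,0]],[60,[4.5,0.23,0],[0,0,0]],[60,[4.5,0.23,0],[0,0,0]],[60,[4.5,0.23,0],[0,0,0]],[60,[0,0,0],[0,0,0]],[60,[0,0,0],[0,0,0]],[60,[0,0,0],[0,0,0]]]' 60
python3 - <<'E'
from h import *
for n in ('top','side','wrist'):
    c,P,h=look(n)
    m=((h[...,0]<6)|(h[...,0]>172))&(h[...,1]>170)&(abs(P[...,0]-.545)<.06)&(P[...,1]>.12)&(P[...,1]<.32)&(P[...,2]>.02)
    for ce,X in comps(m,P,20): print(n,ce.round(),len(X),'mean',X.mean(0).round(4),'lo',np.percentile(X,2,axis=0).round(4),'hi',np.percentile(X,98,axis=0).round(4))
print('jig(0,265)',J(0,265))
go(J(0,265)+[0,0,.2],1.2)
E
```

```text
time_s: 33.7
tool_pos: [0.542, 0.2527, 0.2086]
tool_rot: [0.0, 0.7, 0.715, -0.0]
ft_force: [-0.6, -0.7, -0.0]
opening: 0.0512
grip_force: 0.0
top [246. 178.] 99 mean [0.5396 0.2211 0.0591] lo [0.5327 0.1889 0.0405] hi [0.5468 0.2552 0.0713]
side [309. 189.] 87 mean [0.543  0.2271 0.0563] lo [0.5334 0.1909 0.0444] hi [0.5521 0.2548 0.0721]
wrist [325. 187.] 1116 mean [0.5433 0.2363 0.0591] lo [0.5337 0.1907 0.0439] hi [0.5526 0.2702 0.0712]
jig(0,265) [0.54245026 0.25594188 0.        ]
at [0.5427 0.252  0.2088] yaw 1.1 tilt 0.02 turn z -0.1 shift cm [ 0.4  -0.02  0.88] t 33.85 op 0.0516
```

```bash
python3 -m jog '[[60,[0.5,0,4],[0,0,0]],[60,[0,0,4],[0,0,0]],[60,[0,0,4],[0,0,0]],[60,[0,0,3],[0,0,0]],[60,[0,0,3],[0,0,0]],[60,[0,0,1],[0,0,0]],[60,[0,0,0],[0,0,0]],[60,[0,0,0],[0,0,0]],[60,[0,0,0],[0,0,0]],[60,[0,0,0],[0,0,0]]]' 40
python3 -c "
from h import *
go([.543,.257,.009],1.2)
look('wrist','w9')"
```

```text
time_s: 34.85
tool_pos: [0.5443, 0.2588, 0.0208]
tool_rot: [0.001, 0.7, 0.714, 0.002]
ft_force: [0.2, 0.0, -0.3]
opening: 0.0514
grip_force: 0.0
at [0.5443 0.2588 0.0208] yaw 1.2 tilt 0.22 turn z 0.0 shift cm [-0.18 -0.14  1.18] t 34.85 op 0.0514
```

View pics/w9.png

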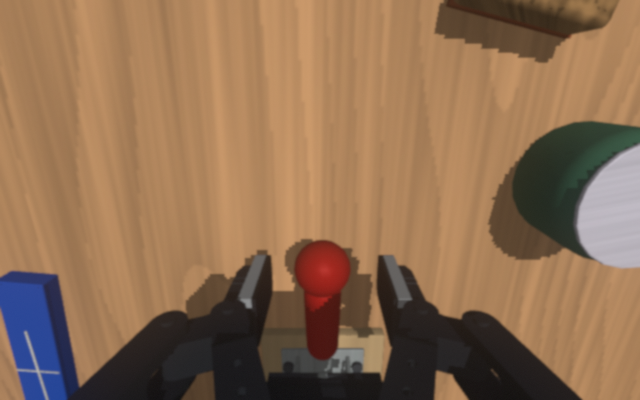

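The red ball, at (323,268), lies between the open fingers. Lowering the last 12 mm and closing.

```bash
python3 -m jog '[[60,[-0.1,0,0.7],[0,0,0]],[60,[0,0,0.4],[0,0,0]],[60,[0,0,0],[0,0,0]],[60,[0,0,0],[0,0,0]],[0,[0,0,0],[0,0,0]],[0,[0,0,0],[0,0,0]],[0,[0,0,0],[0,0,0]],[0,[0,0,0],[0,0,0]],[0,[0,0,0],[0,0,0]],[0,[0,0,0],[0,0,0]]]' 40
python3 -c "
from h import *
go([.543,.257,.009],1.2)"
```

```text
time_s: 35.9
tool_pos: [0.5431, 0.2574, 0.0081]
tool_rot: [0.0, 0.7, 0.714, 0.0]
ft_force: [-0.1, -0.1, 1.7]
opening: 0.0257
grip_force: 39.3
at [0.5431 0.2574 0.0081] yaw 1.2 tilt 0.06 turn z 0.0 shift cm [-0.04 -0.01 -0.09] t 35.9 op 0.0257
```

Gripped. Now I swing it over along the arc.

```bash
python3 -m jog '[[0,[-0.3,0,-0.75],[0,0,0]],[0,[-0.35,0,-0.76],[0,0,0]],[0,[-1.0,0,-1.64],[0,0,0]],[0,[-1.23,0,-1.47],[0,0,0]],[0,[-1.43,0,-1.27],[0,0,0]],[0,[-1.61,0,-1.04],[0,0,0]],[0,[-1.16,0,-0.56],[0,0,0]],[0,[-1.2,0,-0.44],[0,0,0]],[0,[0,0,0],[0,0,0]],[0,[0,0,0],[0,0,0]]]' 40
python3 -c "
from h import *
go(J(0,146)+[0,0,.145-.0515],1.2)"
```

```text
time_s: 36.9
tool_pos: [0.5447, 0.1743, 0.0876]
tool_rot: [0.0, 0.7, 0.714, 0.0]
ft_force: [1.3, -0.8, 4.1]
opening: 0.0256
grip_force: 40.2
at [0.5447 0.1743 0.0876] yaw 1.14 tilt 0.04 turn z -0.06 shift cm [-3.73 -0.05 -0.59] t 36.9 op 0.0256
```

```bash
python3 -m jog '[[0,[-1.24,0,-0.31],[0,0,0]],[0,[-1.26,0,-0.2],[0,0,0]],[0,[-1.25,0,-0.06],[0,0,0]],[0,[-0.3,0,0],[0,0,0]],[0,[0,0,0],[0,0,0]],[0,[0,0,0],[0,0,0]],[0,[0,0,0],[0,0,0]]]' 40
python3 -c "
from h import *
go(J(0,146)+[0,0,.145-.0515],1.2)"
```

```text
time_s: 37.6
tool_pos: [0.5446, 0.1342, 0.0923]
tool_rot: [-0.0, 0.7, 0.715, -0.001]
ft_force: [-0.7, 0.6, 0.2]
opening: -0.0002
grip_force: 0.0
at [0.5446 0.1342 0.0923] yaw 1.22 tilt 0.08 turn z 0.02 shift cm [ 0.28  0.04 -0.12] t 37.6 op -0.0002
```

The grip slipped off the ball. I'll see where the handle is now.

Run:
```python
from h import *
for n in ('side','wrist'):
    c,P,h=look(n,'x1'+n)
    m=((h[...,0]<6)|(h[...,0]>172))&(h[...,1]>170)&(abs(P[...,0]-.545)<.06)&(P[...,1]>.08)&(P[...,1]<.32)&(P[...,2]>.02)
    for ce,X in comps(m,P,20): print(n,ce.round(),len(X),'mean',X.mean(0).round(4),'lo',np.percentile(X,2,axis=0).round(4),'hi',np.percentile(X,98,axis=0).round(4))
im=cv2.imread('pics/x1side.png')[130:280,230:430];cv2.imwrite('pics/x1s.png',cv2.resize(im,(800,600),interpolation=cv2.INTER_CUBIC))
```

```text
side [314. 188.] 43 mean [0.5446 0.1488 0.0999] lo [0.5389 0.1419 0.085 ] hi [0.5508 0.1561 0.1164]
wrist [326. 217.] 3056 mean [0.5445 0.1707 0.1514] lo [0.5333 0.1587 0.1433] hi [0.5556 0.18   0.1555]
```

View pics/x1s.png

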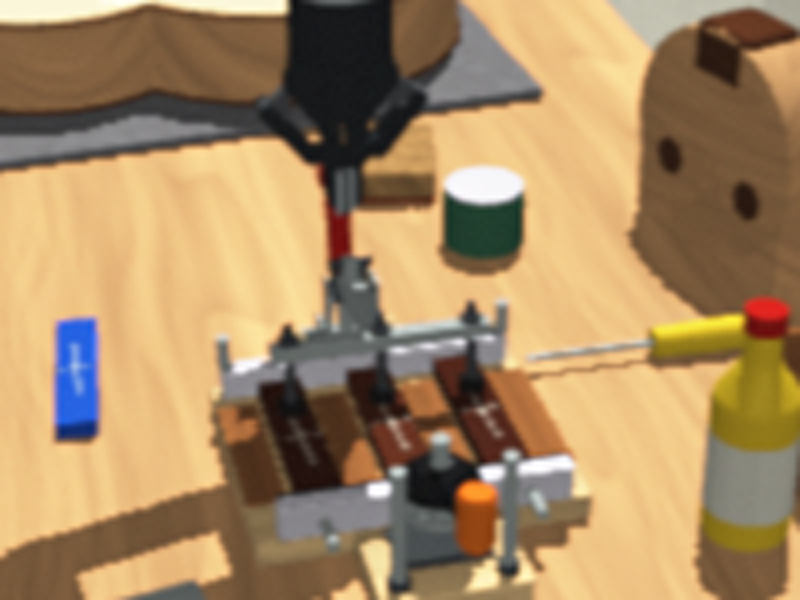

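The handle stands at about 0.23 rad with the pads on the blanks, and the fingers are on its far side. I'll hop over and push the ball home with shut fingers.

```bash
python3 -m jog '[[0,[0,0,-4],[0,0,0]],[0,[0,0,-4],[0,0,0]],[0,[4,0,0],[0,0,0]],[0,[3.3,0,0],[0,0,0]],[0,[0,0,0],[0,0,0]],[0,[0,0,4],[0,0,0]],[0,[0,0,3.8],[0,0,0]],[0,[0,0,0],[0,0,0]],[0,[0,0,0],[0,0,0]],[0,[0,0,0],[0,0,0]]]' 40
python3 -c "
from h import *
go(J(0,146)+[0,.025,.09],1.2)"
```

```text
time_s: 38.7
tool_pos: [0.5456, 0.2072, 0.0971]
tool_rot: [0.001, 0.7, 0.714, 0.002]
ft_force: [0.7, -0.1, 0.3]
opening: 0.0
grip_force: 0.0
at [0.5456 0.2072 0.0971] yaw 1.19 tilt 0.23 turn z -0.01 shift cm [-4.52 -0.17  0.71] t 38.7 op 0.0
```

```bash
python3 -m jog '[[0,[-0.8,-0.1,0.5],[0,0,0]],[0,[-1,0,0],[0,0,0]],[0,[-1,0,0],[0,0,0]],[0,[-0.8,0,0],[0,0,0]],[0,[-0.6,0,0],[0,0,0]],[0,[-0.4,0,0],[0,0,0]],[0,[-0.2,0,0],[0,0,0]],[0,[0,0,0],[0,0,0]],[0,[0,0,0],[0,0,0]]]' 40
cat >> h.py <<'E'
def ball(n):
    c,P,h=look(n)
    m=((h[...,0]<6)|(h[...,0]>172))&(h[...,1]>170)&(abs(P[...,0]-.545)<.06)&(P[...,1]>.06)&(P[...,1]<.32)&(P[...,2]>.02)
    for ce,X in comps(m,P,20): print(n,ce.round(),len(X),'mean',X.mean(0).round(4),'lo',np.percentile(X,2,axis=0).round(4),'hi',np.percentile(X,98,axis=0).round(4))
E
python3 -c "
from h import *
go(J(0,146)+[0,.025,.09],1.2)
ball('top');ball('side')"
```

```text
time_s: 39.6
tool_pos: [0.5437, 0.1622, 0.0899]
tool_rot: [-0.002, 0.7, 0.714, 0.002]
ft_force: [0.6, 9.2, 0.8]
opening: 0.0001
grip_force: 4.9
at [0.5437 0.1622 0.0899] yaw 1.19 tilt 0.35 turn z -0.01 shift cm [-0.02  0.13 -0.01] t 39.6 op 0.0001
side [315. 181.] 108 mean [0.5448 0.1295 0.1326] lo [0.5344 0.1236 0.0967] hi [0.5553 0.1386 0.1573]
```

9 N against the stop says the handle is home. I'll back off and verify.

```bash
python3 -m jog '[[0,[1,0,0],[0,0,0]],[0,[3,0,0],[0,0,0]],[0,[0,0,-4],[0,0,0]],[0,[0,0,-4],[0,0,0]],[0,[0,0,-4],[0,0,0]],[0,[0,0,0],[0,0,0]],[0,[0,0,0],[0,0,0]]]' 40
python3 -c "
from h import *
ball('wrist');ball('side');print(J(0,146))
go(J(0,-212)+[0,0,.2],1.2)"
```

```text
time_s: 40.4
tool_pos: [0.5436, 0.1988, 0.211]
tool_rot: [0.001, 0.7, 0.714, 0.001]
ft_force: [-0.1, 0.1, -0.5]
opening: 0.0003
grip_force: 0.0
wrist [325. 239.] 329 mean [0.5457 0.1469 0.1075] lo [0.5389 0.1438 0.08  ] hi [0.5525 0.1476 0.1284]
side [316. 182.] 102 mean [0.5452 0.129  0.1317] lo [0.5359 0.1227 0.0949] hi [0.5566 0.136  0.1567]
[0.54494241 0.13696798 0.        ]
at [0.5417 0.1985 0.208 ] yaw 1.19 tilt 0.2 turn z -0.01 shift cm [-41.96   0.2    0.85] t 40.5 op 0.0003
```

The clamp is locked at 0. On to the lever knob.

```bash
python3 -m jog '[[60,[-4.6,0,0],[0,0,0]],[60,[-4.6,0,0],[0,0,0]],[60,[-4.6,0,0],[0,0,0]],[60,[-4.6,0,0],[0,0,0]],[60,[-4.6,0,0],[0,0,0]],[60,[-4.6,0,0],[0,0,0]],[60,[-4.6,0,0],[0,0,0]],[60,[-4.6,0,0],[0,0,0]],[60,[-4.6,0,0],[0,0,0]],[60,[0,0,0],[0,0,0]],[60,[0,0,0],[0,0,0]],[60,[0,0,0],[0,0,0]]]' 60
cat >> h.py <<'E'
def knob(n='wrist'):
    c,P,h=look(n)
    m=(h[...,0]>6)&(h[...,0]<18)&(h[...,1]>200)&(h[...,2]>150)&(abs(P[...,0]-.548)<.1)&(P[...,1]<-.15)&(P[...,2]>.06)
    for ce,X in comps(m,P,20):
        T=X[X[:,2]>X[:,2].max()-.006]; r=cv2.minEnclosingCircle((T[:,:2]*1000).astype(np.float32))
        print(n,ce.round(),len(X),'z hi',np.percentile(X[:,2],97).round(4),'top mean',T.mean(0).round(4),'circle',np.round(r[0],1),round(r[1],1),'jig',invJ([r[0][0]/1000,r[0][1]/1000,0]))
E
python3 -c "
from h import *
knob();knob('top')
go(J(0,-212)+[0,0,.047],1.2)"
```

```text
time_s: 41.7
tool_pos: [0.5507, -0.2136, 0.2081]
tool_rot: [-0.002, 0.699, 0.715, -0.0]
ft_force: [0.4, 0.4, -0.5]
opening: 0.0512
grip_force: 0.0
wrist [326. 197.] 452 z hi 0.1217 top mean [ 0.5521 -0.2189  0.1203] circle [ 552.3 -219.2] 10.5 jig [-1.000e-01 -2.102e+02  0.000e+00]
top [388. 171.] 32 z hi 0.1237 top mean [ 0.5503 -0.2206  0.1222] circle [ 550.3 -219.9] 9.0 jig [  -2.2 -210.9    0. ]
at [ 0.5513 -0.2132  0.209 ] yaw 1.31 tilt 0.1 turn z 0.11 shift cm [-0.8   0.12 16.2 ] t 41.8 op 0.0513
```

```bash
python3 -m jog '[[60,[-0.7,0.1,3],[0,0,0.1]],[60,[0,0,4],[0,0,0]],[60,[0,0,4],[0,0,0]],[60,[0,0,3],[0,0,0]],[60,[0,0,1],[0,0,0]],[60,[0,0,0],[0,0,0]],[60,[0,0,0],[0,0,0]],[60,[0,0,0],[0,0,0]],[60,[0,0,0],[0,0,0]]]' 60
python3 -c "
from h import *
go([.5524,-.2208,.050],1.2)"
```

```text
time_s: 42.7
tool_pos: [0.5543, -0.2227, 0.062]
tool_rot: [0.002, 0.7, 0.714, 0.001]
ft_force: [-0.7, 0.4, 0.3]
opening: 0.0513
grip_force: 0.0
at [ 0.5543 -0.2227  0.062 ] yaw 1.11 tilt 0.24 turn z -0.09 shift cm [ 0.19 -0.19  1.2 ] t 42.7 op 0.0513
```

```bash
python3 -m jog '[[60,[0.1,-0.05,0.7],[0,0,0]],[60,[0,0,0.4],[0,0,0]],[60,[0,0,0],[0,0,0]],[60,[0,0,0],[0,0,0]],[60,[0,0,0],[0,0,0]],[0,[0,0,0],[0,0,0]],[0,[0,0,0],[0,0,0]],[0,[0,0,0],[0,0,0]],[0,[0,0,0],[0,0,0]],[0,[0,0,0],[0,0,0]],[0,[0,0,0],[0,0,0]]]' 60
cat >> h.py <<'E'
def lev():
    from rig import bot
    s=bot.sense();p=invJ(s['tool_pos']);q=s['tool_rot'];R=Ro.from_quat([q[1],q[2],q[3],q[0]]).as_matrix()
    a=np.arctan2(-p[0],-(p[1]+130))
    print('t',round(s['time_s'],2),'lever',a.round(3),'deg',np.degrees(a).round(1),'r',np.hypot(p[0],p[1]+130).round(1),'tool z',s['tool_pos'][2].round(4),'yaw rel',(np.degrees(np.arctan2(R[1,1],R[0,1]))-JY).round(1),'tilt',np.degrees(np.arccos(-R[2,2])).round(2),'f',np.round(s['ft_force'],1),'op',round(s['opening'],4),'grip',round(s['grip_force'],1))
E
python3 -c "
from h import *
lev()"
```

```text
time_s: 43.8
tool_pos: [0.5524, -0.2211, 0.049]
tool_rot: [0.0, 0.7, 0.714, 0.0]
ft_force: [0.0, -0.8, 1.7]
opening: 0.023
grip_force: 58.7
t 43.8 lever 0.001 deg 0.1 r 82.1 tool z 0.049 yaw rel -0.1 tilt 0.03 f [ 0.  -0.8  1.7] op 0.023 grip 58.7
```

```bash
python3 -m jog '[[0,[0.045,-0.857,0],[0,0,6]],[0,[0.045,-0.857,0],[0,0,6]],[0,[0.045,-0.857,0],[0,0,6]],[0,[0.045,-0.857,0],[0,0,6]],[0,[0.045,-0.857,0],[0,0,6]],[0,[0.002,-0.143,0],[0,0,1]],[0,[0,0,0],[0,0,0]],[0,[0,0,0],[0,0,0]]]' 60
python3 -c "
from h import *
lev()"
python3 -m jog '[[0,[0,0,-0.4],[0,0,0]],[0,[0,0,-0.7],[0,0,0]],[0,[0,0,0],[0,0,0]],[0,[0,0,0],[0,0,0]]]' 60
python3 -c "
from h import *
lev()"
```

```text
time_s: 44.6
tool_pos: [0.5104, -0.2104, 0.0491]
tool_rot: [0.001, 0.865, 0.501, 0.0]
ft_force: [1.6, -1.4, 1.7]
opening: 0.0237
grip_force: 58.9
t 44.6 lever 0.535 deg 30.6 r 82.0 tool z 0.0491 yaw rel -31.0 tilt 0.06 f [ 1.6 -1.4  1.7] op 0.0237 grip 58.9
time_s: 45.0
tool_pos: [0.5095, -0.2095, 0.0592]
tool_rot: [-0.001, 0.866, 0.501, -0.0]
ft_force: [3.1, 0.1, -5.9]
opening: 0.0231
grip_force: 60.2
t 45.0 lever 0.55 deg 31.5 r 81.7 tool z 0.0592 yaw rel -31.1 tilt 0.07 f [ 3.1  0.1 -5.9] op 0.0231 grip 60.2
```

```bash
python3 -m jog '[[0,[0.07,1.07,0],[0,0,-7.5]],[0,[0.07,1.07,0],[0,0,-7.5]],[0,[0.07,1.07,0],[0,0,-7.5]],[0,[0.07,1.07,0],[0,0,-7.5]],[0,[0.07,1.07,0],[0,0,-7.5]],[0,[0.07,1.07,0],[0,0,-7.5]],[0,[0.07,1.07,0],[0,0,-7.5]],[0,[0.07,1.07,0],[0,0,-7.5]],[0,[0,0,0],[0,0,0]],[0,[0,0,0],[0,0,0]],[0,[0,0,0.6],[0,0,0]],[0,[0,0,0.5],[0,0,0]],[0,[0,0,0],[0,0,0]],[0,[0,0,0],[0,0,0]],[0,[0,0,0],[0,0,0]]]' 60
python3 -c "
from h import *
lev()
c,P,h=look('wrist')
m=(P[...,2]>.044)&(P[...,2]<.050)&(P[...,1]>-.13)&(P[...,1]<-.06)&(c['depth']>0)
X=P[m];print(len(X), 'jaw y jig' , np.percentile(invJ(X)[:,1] if len(X) else [0],[5,50,95]))"
```

```text
time_s: 46.5
tool_pos: [0.592, -0.2098, 0.0492]
tool_rot: [0.0, 0.499, 0.866, 0.0]
ft_force: [3.0, 0.4, 0.2]
opening: 0.0234
grip_force: 60.7
t 46.5 lever -0.507 deg -29.0 r 82.0 tool z 0.0492 yaw rel 28.9 tilt 0.04 f [3.  0.4 0.2] op 0.0234 grip 60.7
8934 jaw y jig [-102.1  -94.1  -85.4]
```

```bash
python3 -m jog '[[0,[0.045,-0.857,0],[0,0,6]],[0,[0.045,-0.857,0],[0,0,6]],[0,[0.045,-0.857,0],[0,0,6]],[0,[0.045,-0.857,0],[0,0,6]],[0,[0.045,-0.857,0],[0,0,6]],[0,[0.045,-0.857,0],[0,0,6]],[0,[0.045,-0.857,0],[0,0,6]],[0,[0.045,-0.857,0],[0,0,6]],[0,[0.045,-0.857,0],[0,0,6]],[0,[0.045,-0.857,0],[0,0,6]],[0,[0,0,0],[0,0,0]],[0,[0,0,0],[0,0,0]],[0,[0,0,-0.5],[0,0,0]],[0,[0,0,-0.6],[0,0,0]],[0,[0,0,0],[0,0,0]],[0,[0,0,0],[0,0,0]]]' 60
python3 -c "
from h import *
lev()"
python3 -m jog '[[0,[0.07,1.07,0],[0,0,-7.5]],[0,[0.07,1.07,0],[0,0,-7.5]],[0,[0.07,1.07,0],[0,0,-7.5]],[0,[0.07,1.07,0],[0,0,-7.5]],[0,[0.07,1.07,0],[0,0,-7.5]],[0,[0.07,1.07,0],[0,0,-7.5]],[0,[0.07,1.07,0],[0,0,-7.5]],[0,[0.07,1.07,0],[0,0,-7.5]],[0,[0,0,0],[0,0,0]],[0,[0,0,0],[0,0,0]],[0,[0,0,0.6],[0,0,0]],[0,[0,0,0.5],[0,0,0]],[0,[0,0,0],[0,0,0]],[0,[0,0,0],[0,0,0]],[0,[0,0,0],[0,0,0]]]' 60
cat >> h.py <<'E'
def jaw():
    c,P,h=look('wrist')
    m=(P[...,2]>.044)&(P[...,2]<.050)&(P[...,1]>-.13)&(P[...,1]<-.06)&(c['depth']>0)
    Y=invJ(P[m]);Y=Y[(abs(Y[:,0])>20)&(abs(Y[:,0])<95)]
    f=np.percentile(Y[:,1],97);print('jaw n',len(Y),'face jig y',np.percentile(Y[:,1],[3,50,97]).round(1),'screw ~',((f+85)/2.5).round(2))
E
python3 -c "
from h import *
lev();jaw()"
```

```text
time_s: 48.15
tool_pos: [0.5095, -0.2096, 0.0593]
tool_rot: [-0.001, 0.866, 0.501, -0.0]
ft_force: [2.8, 1.4, -6.2]
opening: 0.0233
grip_force: 60.3
t 48.15 lever 0.549 deg 31.5 r 81.8 tool z 0.0593 yaw rel -31.1 tilt 0.06 f [ 2.8  1.4 -6.2] op 0.0233 grip 60.3
time_s: 49.65
tool_pos: [0.592, -0.2099, 0.0492]
tool_rot: [0.0, 0.499, 0.866, 0.0]
ft_force: [2.4, 2.6, -1.2]
opening: 0.0231
grip_force: 60.8
t 49.65 lever -0.506 deg -29.0 r 82.1 tool z 0.0492 yaw rel 28.9 tilt 0.04 f [ 2.4  2.6 -1.2] op 0.0231 grip 60.8
jaw n 5577 face jig y [-99.5 -91.3 -82.4] screw ~ 1.04
```

Each stroke gives about 1.05 rad, as planned. Two more strokes.

```bash
python3 -m jog '[[0,[0.045,-0.857,0],[0,0,6]],[0,[0.045,-0.857,0],[0,0,6]],[0,[0.045,-0.857,0],[0,0,6]],[0,[0.045,-0.857,0],[0,0,6]],[0,[0.045,-0.857,0],[0,0,6]],[0,[0.045,-0.857,0],[0,0,6]],[0,[0.045,-0.857,0],[0,0,6]],[0,[0.045,-0.857,0],[0,0,6]],[0,[0.045,-0.857,0],[0,0,6]],[0,[0.045,-0.857,0],[0,0,6]],[0,[0,0,0],[0,0,0]],[0,[0,0,0],[0,0,0]],[0,[0,0,-0.5],[0,0,0]],[0,[0,0,-0.6],[0,0,0]],[0,[0,0,0],[0,0,0]],[0,[0,0,0],[0,0,0]]]' 60
python3 -m jog '[[0,[0.07,1.07,0],[0,0,-7.5]],[0,[0.07,1.07,0],[0,0,-7.5]],[0,[0.07,1.07,0],[0,0,-7.5]],[0,[0.07,1.07,0],[0,0,-7.5]],[0,[0.07,1.07,0],[0,0,-7.5]],[0,[0.07,1.07,0],[0,0,-7.5]],[0,[0.07,1.07,0],[0,0,-7.5]],[0,[0.07,1.07,0],[0,0,-7.5]],[0,[0,0,0],[0,0,0]],[0,[0,0,0],[0,0,0]],[0,[0,0,0.6],[0,0,0]],[0,[0,0,0.5],[0,0,0]],[0,[0,0,0],[0,0,0]],[0,[0,0,0],[0,0,0]],[0,[0,0,0],[0,0,0]]]' 60
python3 -c "
from h import *
lev();jaw()"
python3 -m jog '[[0,[0.045,-0.857,0],[0,0,6]],[0,[0.045,-0.857,0],[0,0,6]],[0,[0.045,-0.857,0],[0,0,6]],[0,[0.045,-0.857,0],[0,0,6]],[0,[0.045,-0.857,0],[0,0,6]],[0,[0.045,-0.857,0],[0,0,6]],[0,[0.045,-0.857,0],[0,0,6]],[0,[0.045,-0.857,0],[0,0,6]],[0,[0.045,-0.857,0],[0,0,6]],[0,[0.045,-0.857,0],[0,0,6]],[0,[0,0,0],[0,0,0]],[0,[0,0,0],[0,0,0]]]' 60
python3 -c "
from h import *
lev()"
```

```text
time_s: 51.3
tool_pos: [0.5095, -0.2097, 0.0593]
tool_rot: [-0.001, 0.865, 0.501, -0.0]
ft_force: [3.6, 2.0, -4.9]
opening: 0.0237
grip_force: 60.3
time_s: 52.8
tool_pos: [0.592, -0.2099, 0.0492]
tool_rot: [0.0, 0.499, 0.866, 0.0]
ft_force: [3.4, 2.6, 0.1]
opening: 0.0233
grip_force: 60.8
t 52.8 lever -0.506 deg -29.0 r 82.1 tool z 0.0492 yaw rel 28.9 tilt 0.04 f [3.4 2.6 0.1] op 0.0233 grip 60.8
jaw n 5511 face jig y [-96.9 -88.5 -79.8] screw ~ 2.08
time_s: 54.05
tool_pos: [0.5103, -0.2104, 0.0492]
tool_rot: [0.001, 0.865, 0.502, 0.0]
ft_force: [4.2, 1.1, -1.4]
opening: 0.0232
grip_force: 60.7
t 54.05 lever 0.536 deg 30.7 r 82.0 tool z 0.0492 yaw rel -31.0 tilt 0.08 f [ 4.2  1.1 -1.4] op 0.0232 grip 60.7
```

```bash
python3 -m jog '[[0,[0,0,-0.5],[0,0,0]],[0,[0,0,-0.6],[0,0,0]],[0,[0,0,0],[0,0,0]],[0,[0,0,0],[0,0,0]],[0,[0.07,1.07,0],[0,0,-7.5]],[0,[0.07,1.07,0],[0,0,-7.5]],[0,[0.07,1.07,0],[0,0,-7.5]],[0,[0.07,1.07,0],[0,0,-7.5]],[0,[0.07,1.07,0],[0,0,-7.5]],[0,[0.07,1.07,0],[0,0,-7.5]],[0,[0.07,1.07,0],[0,0,-7.5]],[0,[0.07,1.07,0],[0,0,-7.5]],[0,[0,0,0],[0,0,0]],[0,[0,0,0],[0,0,0]],[0,[0,0,0.6],[0,0,0]],[0,[0,0,0.5],[0,0,0]],[0,[0,0,0],[0,0,0]],[0,[0,0,0],[0,0,0]],[0,[0,0,0],[0,0,0]]]' 60
python3 -c "
from h import *
lev();jaw()"
python3 -m jog '[[0,[0.045,-0.857,0],[0,0,6]],[0,[0.045,-0.857,0],[0,0,6]],[0,[0.045,-0.857,0],[0,0,6]],[0,[0,0,0],[0,0,0]],[0,[0,0,0],[0,0,0]]]' 60
python3 -c "
from h import *
lev()"
python3 -m jog '[[0,[0.022,-0.429,0],[0,0,3]],[0,[0.022,-0.429,0],[0,0,3]],[0,[0.022,-0.429,0],[0,0,3]],[0,[0,0,0],[0,0,0]],[0,[0,0,0],[0,0,0]]]' 60
python3 -c "
from h import *
lev();jaw()"
```

```text
time_s: 55.95
tool_pos: [0.5919, -0.2098, 0.0492]
tool_rot: [0.0, 0.499, 0.866, 0.0]
ft_force: [2.3, 2.1, -0.2]
opening: 0.0236
grip_force: 60.8
t 55.95 lever -0.506 deg -29.0 r 82.0 tool z 0.0492 yaw rel 28.9 tilt 0.04 f [ 2.3  2.1 -0.2] op 0.0236 grip 60.8
jaw n 5502 face jig y [-94.3 -85.8 -77.1] screw ~ 3.16
time_s: 56.5
tool_pos: [0.5682, -0.2191, 0.0491]
tool_rot: [0.0, 0.628, 0.778, 0.0]
ft_force: [3.2, 2.6, -0.1]
opening: 0.0231
grip_force: 60.9
t 56.5 lever -0.194 deg -11.1 r 82.0 tool z 0.0491 yaw rel 11.0 tilt 0.05 f [ 3.2  2.6 -0.1] op 0.0231 grip 60.9
time_s: 57.0
tool_pos: [0.5556, -0.2209, 0.0492]
tool_rot: [0.001, 0.687, 0.727, -0.0]
ft_force: [3.5, 0.9, 0.6]
opening: 0.023
grip_force: 60.9
t 57.0 lever -0.039 deg -2.2 r 82.1 tool z 0.0492 yaw rel 2.0 tilt 0.07 f [3.5 0.9 0.6] op 0.023 grip 60.9
jaw n 4496 face jig y [-93.4 -90.7 -85.6] screw ~ -0.24
```

```bash
python3 -m jog '[[0,[0.022,-0.429,0],[0,0,3]],[0,[0.022,-0.429,0],[0,0,3]],[0,[0,0,0],[0,0,0]],[0,[0,0,0],[0,0,0]],[0,[0,0,0],[0,0,0]]]' 60
python3 -c "
from h import *
lev()"
python3 -m jog '[[0,[0.022,-0.429,0],[0,0,3]],[0,[0,0,0],[0,0,0]],[0,[0,0,0],[0,0,0]],[0,[0,0,0],[0,0,0]]]' 60
python3 -c "
from h import *
lev()"
```

```text
time_s: 57.55
tool_pos: [0.5471, -0.2209, 0.0492]
tool_rot: [0.001, 0.724, 0.689, 0.0]
ft_force: [4.7, -0.6, 1.3]
opening: 0.0234
grip_force: 60.9
t 57.55 lever 0.065 deg 3.7 r 82.0 tool z 0.0492 yaw rel -4.0 tilt 0.1 f [ 4.7 -0.6  1.3] op 0.0234 grip 60.9
time_s: 57.95
tool_pos: [0.5428, -0.2205, 0.0492]
tool_rot: [0.001, 0.742, 0.67, 0.0]
ft_force: [5.1, -1.9, 1.4]
opening: 0.0234
grip_force: 61.0
t 57.95 lever 0.117 deg 6.7 r 82.0 tool z 0.0492 yaw rel -7.0 tilt 0.11 f [ 5.1 -1.9  1.4] op 0.0234 grip 61.0
```

```bash
python3 -m jog '[[0,[0.022,-0.429,0],[0,0,3]],[0,[0,0,0],[0,0,0]],[0,[0,0,0],[0,0,0]],[0,[0,0,0],[0,0,0]]]' 60
python3 -c "
from h import *
lev()"
python3 -m jog '[[0,[0.015,-0.286,0],[0,0,2]],[0,[0,0,0],[0,0,0]],[0,[0,0,0],[0,0,0]],[0,[0,0,0],[0,0,0]]]' 60
python3 -c "
from h import *
lev()"
```

```text
time_s: 58.35
tool_pos: [0.5387, -0.2201, 0.0493]
tool_rot: [0.001, 0.759, 0.651, 0.0]
ft_force: [4.5, -1.7, 1.2]
opening: 0.0231
grip_force: 60.9
t 58.35 lever 0.168 deg 9.6 r 82.0 tool z 0.0493 yaw rel -10.0 tilt 0.13 f [ 4.5 -1.7  1.2] op 0.0231 grip 60.9
time_s: 58.75
tool_pos: [0.536, -0.2196, 0.0493]
tool_rot: [0.001, 0.771, 0.637, 0.0]
ft_force: [5.3, -2.5, 0.6]
opening: 0.0232
grip_force: 60.9
t 58.75 lever 0.201 deg 11.5 r 82.0 tool z 0.0493 yaw rel -12.0 tilt 0.14 f [ 5.3 -2.5  0.6] op 0.0232 grip 60.9
```

```bash
python3 -m jog '[[0,[0.015,-0.286,0],[0,0,2]],[0,[0.015,-0.286,0],[0,0,2]],[0,[0,0,0],[0,0,0]],[0,[0,0,0],[0,0,0]],[0,[0,0,0],[0,0,0]]]' 60
python3 -c "
from h import *
lev()"
python3 -m jog '[[0,[0.015,-0.286,0],[0,0,2]],[0,[0.007,-0.143,0],[0,0,1]],[0,[0,0,0],[0,0,0]],[0,[0,0,0],[0,0,0]],[0,[0,0,0],[0,0,0]]]' 60
python3 -c "
from h import *
lev()"
```

```text
time_s: 59.25
tool_pos: [0.5306, -0.2184, 0.0493]
tool_rot: [0.002, 0.792, 0.61, 0.0]
ft_force: [5.5, -3.0, 1.1]
opening: 0.0229
grip_force: 60.9
t 59.25 lever 0.268 deg 15.4 r 81.9 tool z 0.0493 yaw rel -16.0 tilt 0.18 f [ 5.5 -3.   1.1] op 0.0229 grip 60.9
time_s: 59.75
tool_pos: [0.5267, -0.2172, 0.0494]
tool_rot: [0.002, 0.808, 0.589, 0.0]
ft_force: [5.7, -3.1, -0.7]
opening: 0.0234
grip_force: 60.8
t 59.75 lever 0.319 deg 18.3 r 81.9 tool z 0.0494 yaw rel -19.0 tilt 0.21 f [ 5.7 -3.1 -0.7] op 0.0234 grip 60.8
```

```bash
python3 -m jog '[[0,[0.015,-0.286,0],[0,0,2]],[0,[0.015,-0.286,0],[0,0,2]],[0,[0,0,0],[0,0,0]],[0,[0,0,0],[0,0,0]],[0,[0,0,0],[0,0,0]],[0,[0,0,0],[0,0,0]],[0,[0,0,0],[0,0,0]]]' 60
python3 -c "
from h import *
lev()
c,P,h=look('wrist')
m=(P[...,2]>.0435)&(P[...,2]<.0505)&(P[...,1]>-.13)&(P[...,1]<-.05)&(c['depth']>0)
Y=invJ(P[m])
for a in (-80,-60,-40,40,60,80):
    S=Y[abs(Y[:,0]-a)<8]; print(a,len(S),np.percentile(S[:,1],[3,97]).round(1) if len(S)>20 else '')"
```

```text
time_s: 60.45
tool_pos: [0.5215, -0.2155, 0.0494]
tool_rot: [0.002, 0.828, 0.561, 0.0]
ft_force: [6.0, -4.6, 0.7]
opening: 0.0231
grip_force: 60.8
t 60.45 lever 0.385 deg 22.1 r 81.9 tool z 0.0494 yaw rel -23.0 tilt 0.25 f [ 6.  -4.6  0.7] op 0.0231 grip 60.8
-80 1160 [-92.7 -75.5]
-60 1220 [-92.7 -75.6]
-40 1278 [-92.8 -75.7]
40 0 
60 0 
80 0
```

Lever force is 7.3 N, so the jaw is tight. I'll release the knob, rise, turn back and head for the toggle ball.

```bash
python3 -m jog '[[60,[0,0,0],[0,0,0]],[60,[0,0,0],[0,0,0]],[60,[0,0,0],[0,0,0]],[60,[0,0,0],[0,0,0]],[60,[0,0,-2],[0,0,0]],[60,[0,0,-4],[0,0,0]],[60,[0,0,-4.5],[0,0,0]],[60,[0,0,-4.5],[0,0,0]],[60,[0,0,0],[0,0,-8]],[60,[0,0,0],[0,0,-8]],[60,[0,0,0],[0,0,-7]],[60,[0,0,0],[0,0,0]],[60,[0,0,0],[0,0,0]]]' 60
python3 - <<'E'
from h import *
knob();
c,P,h=look('wrist')
m=(P[...,2]>.0435)&(P[...,2]<.0505)&(P[...,1]>-.13)&(P[...,1]<-.05)&(c['depth']>0)
Y=invJ(P[m])
for a in (-80,-50,50,80):
    S=Y[abs(Y[:,0]-a)<8]; print(a,len(S),np.percentile(S[:,1],[3,97]).round(1) if len(S)>20 else '')
go(J(0,146)+[0,0,.2],1.2)
E
```

```text
time_s: 61.8
tool_pos: [0.5191, -0.2133, 0.1983]
tool_rot: [-0.001, 0.701, 0.713, -0.001]
ft_force: [-0.6, 0.4, -0.3]
opening: 0.0512
grip_force: 0.0
wrist [360. 202.] 465 z hi 0.1217 top mean [ 0.5487 -0.2189  0.1203] circle [ 549.  -219.6] 10.6 jig [  -3.4 -210.6    0. ]
-80 361 [-92.5 -75.7]
-50 368 [-92.6 -75.9]
50 367 [-93.1 -76.2]
80 381 [-93.3 -75.7]
at [ 0.5195 -0.2134  0.1984] yaw 1.01 tilt 0.09 turn z -0.19 shift cm [34.98  3.27 -0.15] t 61.9 op 0.0513
```

The knob is now at jig x = -3.4, so the lever sprang back to about 0.04 rad. I'll check the jaw travel against the starting picture before going on.

Run:
```python
from h import *
def f(P,d,n):
    m=(P[...,2]>.0435)&(P[...,2]<.0505)&(P[...,1]>-.14)&(P[...,1]<-.05)&(d>0)
    Y=invJ(P[m])
    print(n,[(a,len(S),np.percentile(S[:,1],[3,50,97]).round(1).tolist()) for a in (-85,-65,-45,-25,45,65,85) if len(S:=Y[abs(Y[:,0]-a)<8])>20])
c=pickle.load(open('w6.pkl','rb'));f(cloud(c),c['depth'],'w6')
c=pickle.load(open('top0.pkl','rb'));f(cloud(c),c['depth'],'top0')
c,P,h=look('wrist');f(P,c['depth'],'now')
c,P,h=look('top');f(P,c['depth'],'top now')
```

```text
w6 [(-85, 199, [-101.5, -92.4, -84.9]), (-65, 215, [-103.1, -93.3, -84.8]), (-45, 212, [-102.6, -93.6, -85.1]), (-25, 254, [-118.8, -95.1, -85.2])]
top0 [(45, 21, [-103.8, -94.8, -88.0])]
now [(-85, 359, [-92.6, -84.2, -75.9]), (-65, 355, [-92.7, -84.2, -75.8]), (-45, 356, [-92.7, -84.4, -76.0]), (-25, 424, [-121.9, -85.4, -76.1]), (45, 368, [-93.1, -84.7, -75.7]), (65, 378, [-93.2, -84.8, -75.6]), (85, 378, [-93.3, -84.6, -75.7])]
top now [(-65, 21, [-95.5, -87.6, -78.3]), (-25, 27, [-125.1, -86.2, -76.3]), (85, 21, [-92.8, -83.2, -76.6])]
```

The jaw travelled 9–10 mm. The tooth count (4 returns × 1.047 + 0.04) puts the screw at about 4.2, matching the stated spring-back value, and the knob height shows the lever down. Now to the ball.

```bash
python3 -m jog '[[60,[4.37,0.41,0],[0,0,-0.2]],[60,[4.37,0.41,0],[0,0,0]],[60,[4.37,0.41,0],[0,0,0]],[60,[4.37,0.41,0],[0,0,0]],[60,[4.37,0.41,0],[0,0,0]],[60,[4.37,0.41,0],[0,0,0]],[60,[4.37,0.41,0],[0,0,0]],[60,[4.37,0.41,0],[0,0,0]],[60,[0,0,0],[0,0,0]],[60,[0,0,0],[0,0,0]],[60,[0,0,2],[0,0,0]],[60,[0,0,2],[0,0,0]],[60,[0,0,0],[0,0,0]],[60,[0,0,0],[0,0,0]],[60,[0,0,0],[0,0,0]]]' 60
python3 -c "
from h import *
ball('wrist')
go(J(0,146)+[0,0,.0935],1.2)"
```

```text
time_s: 63.5
tool_pos: [0.5461, 0.1359, 0.1601]
tool_rot: [0.001, 0.7, 0.715, 0.001]
ft_force: [0.2, -0.3, 0.8]
opening: 0.0513
grip_force: 0.0
wrist [323. 217.] 1606 mean [0.5454 0.1431 0.1462] lo [0.5345 0.1305 0.0885] hi [0.5557 0.1506 0.1591]
at [0.5463 0.1361 0.1603] yaw 1.24 tilt 0.15 turn z 0.04 shift cm [ 0.09 -0.15  6.68] t 63.55 op 0.0513
```

```bash
python3 -m jog '[[60,[0.05,-0.05,3],[0,0,0]],[60,[0,0,2],[0,0,0]],[60,[0,0,1.7],[0,0,0]],[60,[0,0,0],[0,0,0]],[60,[0,0,0],[0,0,0]],[60,[0,0,0],[0,0,0]],[0,[0,0,0],[0,0,0]],[0,[0,0,0],[0,0,0]],[0,[0,0,0],[0,0,0]],[0,[0,0,0],[0,0,0]],[0,[0,0,0],[0,0,0]],[0,[0,0,0],[0,0,0]]]' 50
python3 -c "
from h import *
go(J(0,146)+[0,0,.0935],1.2)"
```

```text
time_s: 64.75
tool_pos: [0.5455, 0.1372, 0.0934]
tool_rot: [0.001, 0.699, 0.715, 0.001]
ft_force: [-0.2, -0.2, 6.2]
opening: 0.0253
grip_force: 48.7
at [0.5455 0.1372 0.0934] yaw 1.31 tilt 0.12 turn z 0.11 shift cm [-0.02 -0.06 -0.01] t 64.75 op 0.0253
```

```bash
python3 -m jog '[[0,[0.64,0,0.02],[0,0,0]],[0,[0.64,0,0.04],[0,0,0]],[0,[1.26,0,0.2],[0,0,0]],[0,[1.24,0,0.31],[0,0,0]],[0,[1.2,0,0.44],[0,0,0]],[0,[1.16,0,0.56],[0,0,0]],[0,[1.61,0,1.04],[0,0,0]],[0,[1.43,0,1.27],[0,0,0]],[0,[1.23,0,1.47],[0,0,0]],[0,[1.0,0,1.64],[0,0,0]],[0,[0.52,0,1.18],[0,0,0]],[0,[0.15,0,0.45],[0,0,0]],[0,[0,0,0],[0,0,0]],[0,[0,0,0],[0,0,0]],[0,[0,0,0],[0,0,0]]]' 50
python3 -c "
from h import *
go(J(0,266)+[0,0,.009],1.2)"
```

```text
time_s: 66.25
tool_pos: [0.5438, 0.2643, 0.0091]
tool_rot: [-0.0, 0.698, 0.716, 0.005]
ft_force: [-0.4, 3.6, 2.9]
opening: 0.0001
grip_force: 0.0
at [0.5438 0.2643 0.0091] yaw 1.45 tilt 0.58 turn z 0.25 shift cm [-0.73 -0.15  0.  ] t 66.25 op 0.0001
```

```bash
python3 -c "
from h import *
ball('wrist');ball('side');ball('top')
print(J(0,146),J(0,266))
c,P,h=look('side')
im=cv2.cvtColor(c['color'],cv2.COLOR_RGB2BGR)[120:270,230:430];cv2.imwrite('pics/x2s.png',cv2.resize(im,(800,600),interpolation=cv2.INTER_CUBIC))"
```

```text
wrist [324. 369.] 238 mean [0.5433 0.2515 0.0952] lo [0.5407 0.2502 0.0898] hi [0.5457 0.2526 0.099 ]
side [309. 178.] 78 mean [0.543  0.2245 0.0986] lo [0.5314 0.2031 0.0833] hi [0.556  0.2505 0.1117]
top [251. 176.] 61 mean [0.5399 0.202  0.0827] lo [0.5339 0.177  0.0625] hi [0.5467 0.2247 0.1074]
[0.54494241 0.13696798 0.        ] [0.54242932 0.25694166 0.        ]
```

View pics/x2s.png

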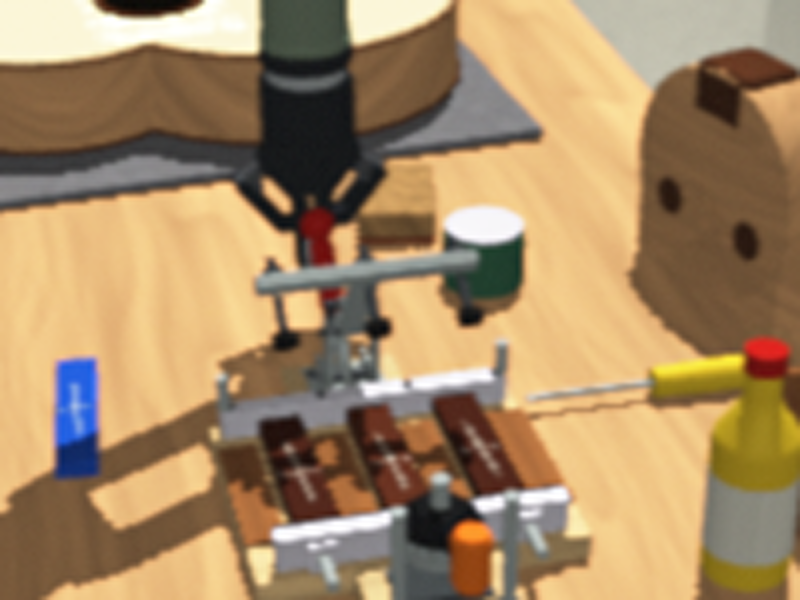

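The handle is at about 0.89 rad, ball near (0.543, 0.237, 0.098), resting against the outside of the shut fingers. It is being pushed open, so I'll withdraw outward and see if it drops open by itself.

```bash
python3 -m jog '[[0,[1.0,0,0],[0,0,0]],[0,[1.5,0,0],[0,0,0]],[0,[2,0,0],[0,0,0]],[0,[0,0,0],[0,0,0]],[0,[0,0,-4],[0,0,0]],[0,[0,0,-4.5],[0,0,0]],[0,[0,0,-4.5],[0,0,0]],[0,[0,0,0],[0,0,0]],[0,[0,0,0],[0,0,0]],[0,[0,0,0],[0,0,0]]]' 50
python3 -c "
from h import *
ball('wrist');ball('side')
go(J(0,146)+[0,.105,.11],1.2)"
```

```text
time_s: 67.45
tool_pos: [0.5396, 0.3021, 0.1337]
tool_rot: [-0.001, 0.699, 0.715, -0.002]
ft_force: [0.4, -0.8, -0.3]
opening: 0.0001
grip_force: 0.0
wrist [324. 363.] 391 mean [0.5422 0.1724 0.102 ] lo [0.5371 0.1605 0.0726] hi [0.5475 0.2916 0.2167]
side [314. 180.] 111 mean [0.5448 0.1498 0.126 ] lo [0.5359 0.14   0.0887] hi [0.554  0.1597 0.1557]
at [0.5392 0.302  0.133 ] yaw 1.29 tilt 0.28 turn z 0.09 shift cm [-6.01  0.46  2.3 ] t 67.55 op -0.0
```

The handle fell back to about 0.2 rad because it only stays at the ends. I'll push it all the way open with shut fingers from the inner side, starting just inside the ball.

```bash
python3 -m jog '[[0,[0,0,-3.5],[0,0,0]],[0,[0,0.25,-3.5],[0,0,0]],[0,[-4.6,0.2,0],[0,0,0]],[0,[-4.6,0,0],[0,0,0]],[0,[-4.6,0,0],[0,0,0]],[0,[-4.6,0,0],[0,0,0]],[0,[0,0,0],[0,0,0]],[0,[0,0,0],[0,0,0]],[0,[0,0,4],[0,0,0]],[0,[0,0,4],[0,0,0]],[0,[0,0,1.5],[0,0,0]],[0,[0,0,0],[0,0,0]],[0,[0,0,0],[0,0,0]],[0,[0,0,0],[0,0,0]]]' 50
python3 -c "
from h import *
ball('side');ball('wrist')
go([.5445,.125,.1035],1.2)"
```

```text
time_s: 68.95
tool_pos: [0.5516, 0.1197, 0.113]
tool_rot: [0.001, 0.699, 0.715, 0.002]
ft_force: [0.2, -0.2, -0.2]
opening: -0.0002
grip_force: 0.0
side [314. 182.] 94 mean [0.5431 0.1484 0.1226] lo [0.5364 0.1127 0.0871] hi [0.5516 0.1627 0.1722]
wrist [313. 174.] 2426 mean [0.545  0.1681 0.1523] lo [0.5339 0.1565 0.1452] hi [0.5559 0.178  0.156 ]
at [0.5513 0.1194 0.1129] yaw 1.32 tilt 0.24 turn z 0.12 shift cm [ 0.58 -0.68  0.93] t 69.05 op -0.0001
```

```bash
python3 -m jog '[[0,[0,-0.6,0.5],[0,0,0]],[0,[0.5,0,0.4],[0,0,0]],[0,[0,0,0],[0,0,0]],[0,[0,0,0],[0,0,0]],[0,[1.2,0,0],[0,0,0]],[0,[1.2,0,0.38],[0,0,0]],[0,[1.2,0,0.38],[0,0,0]],[0,[1.12,0,0.46],[0,0,0]],[0,[1.12,0,0.46],[0,0,0]],[0,[0,0,0],[0,0,0]],[0,[0,0,0],[0,0,0]]]' 50
python3 -c "
from h import *
ball('side');ball('wrist')
go([.5440,.1843,.0866],1.2)"
```

```text
time_s: 70.15
tool_pos: [0.541, 0.1827, 0.084]
tool_rot: [-0.001, 0.699, 0.716, -0.001]
ft_force: [-0.1, -1.0, -1.0]
opening: 0.0003
grip_force: 0.1
side [313. 186.] 62 mean [0.5448 0.177  0.0919] lo [0.5389 0.1642 0.0744] hi [0.5516 0.1899 0.1098]
wrist [331. 225.] 2630 mean [0.5435 0.2115 0.1342] lo [0.5322 0.1993 0.1255] hi [0.5548 0.2206 0.1381]
at [0.5413 0.1822 0.0844] yaw 1.31 tilt 0.1 turn z 0.11 shift cm [ 0.21  0.27 -0.22] t 70.25 op 0.0002
```

```bash
python3 -m jog '[[0,[1.1,0.15,0.35],[0,0,0]],[0,[1.1,0.05,0.55],[0,0,0]],[0,[0.96,0,0.75],[0,0,0]],[0,[0.96,0,0.75],[0,0,0]],[0,[0.63,0,0.72],[0,0,0]],[0,[0.63,0,0.72],[0,0,0]],[0,[0.33,0,0.55],[0,0,0]],[0,[0.33,0,0.56],[0,0,0]],[0,[0,0,0.3],[0,0,0]],[0,[0,0,0],[0,0,0]],[0,[0,0,0],[0,0,0]]]' 50
python3 -c "
from h import *
ball('side');ball('wrist');ball('top')
go([.5430,.2431,.0320],1.2);lev()"
```

```text
time_s: 71.35
tool_pos: [0.5432, 0.243, 0.0329]
tool_rot: [0.0, 0.699, 0.715, 0.001]
ft_force: [0.1, 0.6, 2.3]
opening: -0.0004
grip_force: 0.8
side [309. 190.] 56 mean [0.5423 0.2229 0.0537] lo [0.534  0.194  0.0449] hi [0.5499 0.2535 0.0632]
wrist [325. 228.] 1990 mean [0.5428 0.2632 0.0666] lo [0.5313 0.2528 0.0583] hi [0.5543 0.272  0.0713]
top [253. 178.] 32 mean [0.5409 0.2016 0.0466] lo [0.5341 0.1878 0.0362] hi [0.5465 0.217  0.0576]
at [0.5433 0.2428 0.0327] yaw 1.29 tilt 0.07 turn z 0.09 shift cm [ 0.03 -0.03  0.07] t 71.5 op -0.0003
t 71.5 lever -3.14 deg -179.9 r 381.8 tool z 0.0327 yaw rel 0.1 tilt 0.07 f [0.4 0.5 2.1] op -0.0003 grip 1.2
```

The ball's top is at 0.071, so the handle is fully open. I'll rise clear and check everything.

```bash
python3 -m jog '[[0,[-0.2,0,-1.5],[0,0,0]],[0,[0,0,-4],[0,0,0]],[0,[0,0,-4],[0,0,0]],[0,[0,0,-4],[0,0,0]],[0,[0,0,-4],[0,0,0]],[0,[0,0,0],[0,0,0]],[0,[4.5,0,0],[0,0,0]],[0,[4.5,0,0],[0,0,0]],[0,[4.5,0,0],[0,0,0]],[0,[0,0,0],[0,0,0]],[0,[0,0,0],[0,0,0]],[0,[0,0,0],[0,0,0]]]' 50
python3 -c "
from h import *
ball('side');ball('top');knob('top')
c,P,h=look('side')
a=cv2.cvtColor(c['color'],cv2.COLOR_RGB2BGR)[170:290,250:410];b=cv2.resize(a,(800,600),interpolation=cv2.INTER_CUBIC);cv2.imwrite('pics/fin.png',b)
from rig import bot;print(bot.sense()['time_s'],bot.sense()['tool_pos'])"
```

```text
time_s: 72.7
tool_pos: [0.5396, 0.3745, 0.2069]
tool_rot: [0.0, 0.699, 0.715, -0.001]
ft_force: [-0.2, 0.1, -0.5]
opening: 0.0001
grip_force: 0.0
side [309. 189.] 80 mean [0.5432 0.2276 0.0558] lo [0.5349 0.1945 0.0452] hi [0.5516 0.2563 0.0706]
top [245. 177.] 101 mean [0.5406 0.2251 0.0546] lo [0.5326 0.1891 0.0406] hi [0.5482 0.2648 0.0726]
top [388. 172.] 33 z hi 0.1261 top mean [ 0.5454 -0.2174  0.125 ] circle [ 547.1 -216.7] 8.9 jig [  -5.3 -207.6    0. ]
72.9 [0.54007215 0.37436151 0.20747453]
```

View pics/fin.png

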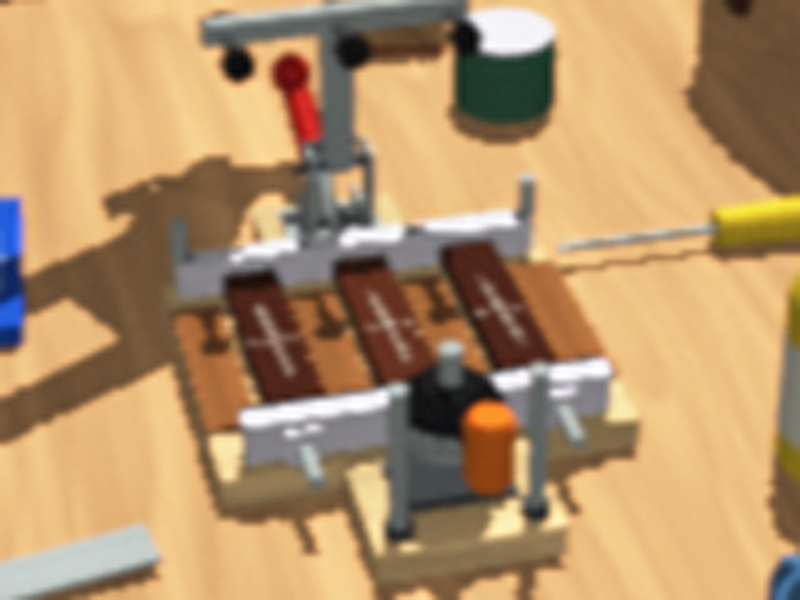

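The final view shows the three blanks seated between fence and jaw, the toggle arm standing open at (335,60), and the lever down with its knob at (490,450). Nothing else has moved, so I'm handing in.

```bash
python3 -c "
from rig import bot
print(bot.job_done())"
```

```text
the job is handed in; nothing more can be done
None
```

I handed the job in with all three blanks in their bays, the toggle clamp swung fully open and the lever down in its teeth; the jaw should be holding them with the screw at about 4.2 rad, worked out from the lever strokes because it can't be read directly, and no verdict came back.

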